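# Change pans on the warming plate

## Task

Without ever lifting a pan off the warming plate, slide the finished red-handled pan from the red ring to the blue ring and slide the empty black-handled pan to the middle of the yellow ring. Then use the tongs, never the gripper's own fingers, to put every brass casting into the black-handled pan, hang the tongs back on their stand, slide the loaded black-handled pan onto the middle of the red ring, and only then push the switch lever fully over to the back. Both pans must finish centred on their rings, and the bystanders must be left alone.

Things in the scene. Friction and masses are not known exactly. Their poses are not given: they have to be found in the camera images.
- plate: fixed warming plate, a flat dark steel slab 150 (x) by 350 mm (y), top 18 mm above the worktop; origin on the worktop under its centre; x to the back, y to the left. Three rings lie in a row along its y axis, 108 mm apart, red always in the middle. A grey control box 66 mm long, 32 mm high at its +y end carries the switch
- mark_red: red painted ring (inside 72 mm, outside 92 mm diameter) with a red centre dot, flush with the plate's top: the heating place; origin at its centre on the plate's top
- mark_yellow: yellow ring, same size, the loading place, at one end of the row; origin at its centre on the plate's top
- mark_blue: blue ring, same size, the cooling place, at the other end of the row; origin at its centre on the plate's top
- pan_red: finished pan: loose round aluminium pan, 80 mm outside, 38 mm high, 4 mm wall, 5 mm floor, 0.2 kg, silver castings fixed inside. Straight red handle along the pan's -x axis: 14 mm wide (y), 12 mm thick, from 39 to 89 mm from the pan's centre, mid-height 31 mm above the underside. Origin: centre of the underside
- pan_black: empty pan of the same make and size with a black handle; same origin and axes
- board: fixed white ceramic board 90 mm (x) by 130 mm (y), 8 mm high, on which the castings stand at the start; origin at the centre of its underside
- casting_1: small brass casting, an octagonal stud, 15 mm across, 12 mm high, 15 g; stands on the board at the start; origin at its middle (6 mm above its underside), z up when it stands
- casting_2: another casting, the same as casting_1 (three to five castings are present)
- casting_3: another casting, the same as casting_1 (three to five castings are present)
- casting_4: another casting, the same as casting_1 (three to five castings are present)
- stand: fixed tongs stand: base 80 x 70 mm with two posts at x = +26 and -26 mm (8 mm thick); each post ends in an upward-open 45 degree V-notch, 27 mm wide at the top, whose rim is 8 mm above the seated pin's axis. Origin at the centre of the base's underside
- rest (a point): where the middle of the tongs' pin sits when they hang in both notches, 130 mm above the worktop; axes as the stand's
- tongs: small sprung tongs, 70 g, two steel arms (at +y and -y) hanging from a steel pin 68 mm long, 8 mm diameter, along their x axis; origin: middle of the pin. A blue block 10 mm high sits on the pin. They hang loosely in the stand's notches; lift straight up. z points up
- tongs_grip (a point): midpoint between the two blue grip rolls (24 mm long, along x), 34 mm below the pin. Squeeze the rolls along the tongs' y: 41 mm over their outsides free, 34 mm with a casting held; springs push back with 5 N (free) to 10 N (closed). Lightly squeezed to 38 or 39 mm the tongs hang in the gripper with open tips; 30 N pinches a casting
- tongs_tip (a point): point between the lower ends of the tips, 100 mm below the pin. Tips 9 mm wide (x), 4 mm thick, gap along y 34 mm free, 15 mm with a casting held: 2.9 mm for each mm at the rolls
- switch (a joint): switch lever on the control box: 0 leaning to the robot (off), 1.0 rad leaning to the back (on); stays where it is left, lightly stiff; the lever pivots about the plate's y axis and is 50 mm long, so its upper end moves some 48 mm toward the plate's +x
- switch_tip (a point): upper end of the lever
- jar: bystander: clear jar with purple cap, 70 x 132 mm, loose, origin under its centre
- flux_pot: bystander: small open ceramic pot, 64 x 36 mm, loose
- spool_nylon: bystander: spool of nylon line, 50 x 22 mm, loose
- bench_lamp: fixed magnifier lamp to keep clear of: its long white head hangs ahead-left of the robot at x 0.31 to 0.45, y -0.03 to 0.42, z 0.21 to 0.25 m, its arms rise from there to 0.56 m at (0.65, 0.4) and go down to a base at the back left. The robot starts on its far side: swing across above the head, with the tool drawn in and high
- casting_5: another casting, the same as casting_1 (three to five castings are present)

How it is judged (in metres and radians):
On the way, in this order (a step that is already met when the one before it is completed fails the run):
1. the red-handled pan stands on the blue ring and the black-handled pan on the yellow ring (horizontal distance between pan_red and mark_blue below 0.012 m and z of each of pan_red, pan_black in the frame of plate below 0.022 m and horizontal distance between pan_black and mark_yellow below 0.012 m), for 0.2 s.
2. every casting lies in the black-handled pan, which has not yet gone to the red ring (horizontal distance between each of casting_1, casting_2, casting_3, casting_4, casting_5 and pan_black below 0.036 m and z of casting_1 in the frame of pan_black between 0.002 and 0.034 m and z of casting_2 in the frame of pan_black between 0.002 and 0.034 m and z of casting_3 in the frame of pan_black between 0.002 and 0.034 m and z of casting_4 in the frame of pan_black between 0.002 and 0.034 m and z of casting_5 in the frame of pan_black between 0.002 and 0.034 m and horizontal distance between pan_black and mark_red above 0.05 m), for 0.2 s.
3. the loaded black-handled pan stands on the red ring, the tongs hang on their stand, the switch is still off (horizontal distance between pan_black and mark_red below 0.012 m and z of pan_black in the frame of plate below 0.022 m and horizontal distance between each of casting_1, casting_2, casting_3, casting_4, casting_5 and pan_black below 0.036 m and z of casting_1 in the frame of pan_black between 0.002 and 0.034 m and z of casting_2 in the frame of pan_black between 0.002 and 0.034 m and z of casting_3 in the frame of pan_black between 0.002 and 0.034 m and z of casting_4 in the frame of pan_black between 0.002 and 0.034 m and z of casting_5 in the frame of pan_black between 0.002 and 0.034 m and distance between tongs and rest below 0.012 m and angle between tongs's own z axis and vertical below 0.3 rad and value of joint switch below 0.5 rad), for 0.2 s.
At the end, for the whole second after the job is handed in: Red-handled pan within 12 mm of the blue ring's centre, black-handled pan within 12 mm of the red ring's, flat on the plate; all castings inside the black-handled pan; tongs hanging in the notches (pin within 12 mm of its seat, upright within 0.3 rad); switch past 0.85 rad; all at rest (horizontal distance between pan_red and mark_blue below 0.012 m and z of each of pan_red, pan_black in the frame of plate below 0.022 m and horizontal distance between pan_black and mark_red below 0.012 m and horizontal distance between each of casting_1, casting_2, casting_3, casting_4, casting_5 and pan_black below 0.036 m and z of casting_1 in the frame of pan_black between 0.002 and 0.034 m and z of casting_2 in the frame of pan_black between 0.002 and 0.034 m and z of casting_3 in the frame of pan_black between 0.002 and 0.034 m and z of casting_4 in the frame of pan_black between 0.002 and 0.034 m and z of casting_5 in the frame of pan_black between 0.002 and 0.034 m and distance between tongs and rest below 0.012 m and angle between tongs's own z axis and vertical below 0.3 rad and linear speed of each of pan_red, pan_black, tongs, casting_1, casting_2, casting_3, casting_4, casting_5 below 0.02 m/s and value of joint switch above 0.85 rad); the robot touches nothing.
It fails at once if the red-handled pan is lifted more than 8 mm off the plate, tipped, or pushed off it (z of pan_red in the frame of plate above 0.026 m or z of pan_red in the frame of plate below 0.01 m or angle between pan_red's own z axis and vertical above 0.25 rad).
It fails at once if the black-handled pan is lifted more than 8 mm off the plate, tipped, or pushed off it (z of pan_black in the frame of plate above 0.026 m or z of pan_black in the frame of plate below 0.01 m or angle between pan_black's own z axis and vertical above 0.25 rad).
It fails at once if a casting is touched by the gripper's own fingers (contact force between the fingers and casting_1 above 0.3 N or contact force between the fingers and casting_2 above 0.3 N or contact force between the fingers and casting_3 above 0.3 N or contact force between the fingers and casting_4 above 0.3 N or contact force between the fingers and casting_5 above 0.3 N).
It fails at once if a bystander is moved more than 25 mm (distance of any of jar, flux_pot, spool_nylon from where it was at the start of the episode above 0.025 m).
Of casting_1, casting_2, casting_3, casting_4, casting_5 only 3 to 5 are there at a start; the rules pass over those that are not, and their reading is None.
At some moment in a run one of pan_black, pan_red, casting_1, casting_2, casting_3, casting_4, casting_5 may be knocked a few centimetres aside while the robot is not near it.
It also fails if it takes over 210 s, if anything falls off the work surface, if the arm or the gripper's body presses on something with over 40 N, if the wrist force passes 120 N, or if a joint passes its speed limit or range.

## Robot

A 6-joint arm with a two-finger parallel gripper is mounted at the origin on a cart in front of the work surface, level with it; the furniture and walls round the work are solid. World frame = base frame: x ahead of the robot, y to its left, z up, the work surface at z = 0. Lengths are in mm, angles in rad, forces in N, time in s.
With the tool pointing down it reaches from about 375 to 975 mm from the base axis. Payload 3.8 kg.
Tool frame: the origin (TCP) lies at the very end of the fingers, on their centre line; the grasp point (between the pads) lies 19 mm behind it; z points along the fingers, y is the line along which they close (so a half turn about z gives the same grasp; the last joint's range is limited). The gripper opens to 85 mm and grips with 20 to 120 N. Pads are 22 mm wide; open, the fingers measure 114 mm over their backs; the gripper's body (76 mm by 85 mm) begins 54 mm behind the grasp point. The pads swing forward as they close: fully open they stand 13 mm farther back than shut.
Start: joints at [-1.251, 0.264, 1.604, -0, 1.274, -0.037], TCP at [235.757, -632.485, 231.28] pointing down, gripper open.
Joint ranges: [-2.63, 2.63], [-0.94, 2.18], [0.31, 2.57], [-1.31, 4.45], [0, 2.66], [-2.55, 2.55]. Speed limits (rad/s): [2.57, 2.57, 3.14, 3.14, 3.14, 3.14].

## Interface

Orientations are given as a rotation vector (axis times angle).
In Python, from plant import arm, imaging, get_state gives the robot as it stands (arm), with the cameras (imaging) and the readings as plain functions.
- The arm moves only by the tool nudge_tcp, called after ">>>" in YAML: its name, and indented under it one key for each argument. Schema: {"type":"object","properties":{"deltas":{"type":"array","items":{"type":"number"},"minItems":7,"maxItems":140},"clamp_n":{"type":"number"},"only":{"type":"string"},"quiet":{"type":"boolean"},"lines":{"type":"string"}},"required":["deltas"],"additionalProperties":false}. deltas is one flat list of numbers that holds 1 to 20 rows one after another, with no inner brackets; each row has 7 numbers: the finger opening in mm, then dx, dy, dz in mm, then a rotation vector rx, ry, rz in rad; each row shifts and turns the commanded pose from where the row before left it, along the tool's axes as they then stand; what a row does not reach is not made up. A row lasts 1/12 s, in which the tool goes at most 41.7 mm and 0.125 rad, less where a joint would pass 70% of its speed; a pose out of reach is approached as far as the arm can. The fingers move at their own pace and stop on an object; clamp_n is the grip in N (left out, the last holds). Time passes only in rows, so rows that do not move let the fingers close. The tool returns the time, the measured TCP pose, the force, the opening and the grip force at its end. only (a regular expression) keeps the lines of the reply that match it, lines (a string "A,B") keeps lines A to B, and quiet returns only ok. Input that does not fit is refused with a message, and nothing moves.
- get_state(): the state, without advancing time (a new reading comes with each control period).
- imaging.grab_frame(name): name is "scene" or "top" or "wrist"; returns the picture (384x512x3 uint8, red, green, blue); there is no depth.
- imaging.camera_info(name): a dict with "vfov" (degrees; the focal length in pixels is half the picture's height over the tangent of half this angle, whatever the lens; pixels are square), "cx", "cy" (the principal point, pixels), "rvec" (rotation vector, rad) and "tvec" (3), from world to camera coordinates, as OpenCV has them. Camera axes: x right, y down, z forward; pixel columns grow to the right and rows downward; lengths in mm; the calibration is good to about 2 mm. The wrist camera is an equidistant fisheye: a pixel r from the principal point sees the ray r / f radians off the axis. A picture is of the moment at which its call begins: read the wrist's pose just before it. camera_info takes no time and is no camera call; for the wrist camera it gives the pose at the moment of the call.
- arm.job_done(): hands the job in; it is judged then, once.
The state is a dict: "time_s": time; "joint_positions": joint angles; "qd": joint speeds; "effort": joint torques, N m; "eef_pos": TCP position; "tool_rot": TCP orientation; "ft_force": force on the tool from outside, world axes, zero at the start; "torque": the same for the moment, N m; "gripper_width": finger opening in mm; "grip_force": force on a finger pad.
Only numpy, scipy, OpenCV 4.12 (cv2) and the standard library are available. Lean on these libraries where they do the work, as an engineer would, in place of code of your own. Each camera call takes 0.05 s, during which the arm holds its last target. There are 200 camera calls.

## Working session

There is one attempt and no reset: what is moved stays moved. The work goes in short steps, Python scripts to look and compute and a tool call to move; the robot and the scene stay as the last step left them, time stands still between calls to the robot, and variables do not carry over. Pictures are saved under pics/ and viewed, at most 14 in all, crops included, and the job is handed in when it is done.

```bash
ls; mkdir -p pics
```

Create h.py:
```python
import numpy as np, cv2
from plant import arm, imaging, get_state
from scipy.spatial.transform import Rotation as R
def cam(n):
    i=imaging.camera_info(n); i['R']=R.from_rotvec(np.array(i['rvec'],float).ravel()).as_matrix(); i['t']=np.array(i['tvec'],float).ravel(); i['f']=192/np.tan(np.radians(i['vfov'])/2); i['n']=n; return i
def ray(c,p):
    x=(p[0]-c['cx'])/c['f']; y=(p[1]-c['cy'])/c['f']
    if c['n']=='wrist':
        r=np.hypot(x,y); s=np.sin(r)/max(r,1e-9); d=np.array([x*s,y*s,np.cos(r)])
    else: d=np.array([x,y,1.])
    d=c['R'].T@d; return -c['R'].T@c['t'], d/np.linalg.norm(d)
def onz(c,p,z):
    o,d=ray(c,p); return o+d*(z-o[2])/d[2]
def proj(c,P):
    q=c['R']@np.array(P,float)+c['t']
    if c['n']=='wrist':
        r=np.hypot(q[0],q[1]); a=np.arctan2(r,q[2]); s=a/max(r,1e-9)*c['f']
    else: s=c['f']/q[2]
    return np.array([q[0]*s+c['cx'],q[1]*s+c['cy']])
def tri(c1,p1,c2,p2):
    o1,d1=ray(c1,p1);o2,d2=ray(c2,p2)
    t=np.linalg.lstsq(np.stack([d1,-d2],1),o2-o1,rcond=None)[0]
    a=o1+d1*t[0];b=o2+d2*t[1]; return (a+b)/2,np.linalg.norm(a-b)
def snap(n,name):
    c=cam(n); f=imaging.grab_frame(n); cv2.imwrite(f'pics/{name}.png',f[:,:,::-1]); return c,f
def tool(target):
    """offset from the present TCP to world target in tool axes"""
    s=get_state(); M=R.from_rotvec(s['tool_rot']).as_matrix(); return M.T@(np.array(target)-s['eef_pos'])
```

Run:
```python
from h import *
for n in('scene','top','wrist'):
    c,f=snap(n,n+'0'); print(n,c['vfov'],c['cx'],c['cy'],-c['R'].T@c['t'],c['R'][2])
s=get_state();print(R.from_rotvec(s['tool_rot']).as_matrix().round(3),s['eef_pos'],s['time_s'],s['gripper_width'])
```

```text
pics
plant.py
scene 53.05220436462788 254.15385019374926 190.99837309449643 [528.1236139  846.9616003  999.14426247] [ 0.0447617  -0.74464273 -0.66596066]
top 46.43690018642917 253.1444540795386 188.0885757325612 [ 388.99522056 -183.33232104 1481.57094939] [ 0.16697214  0.01371825 -0.98586617]
wrist 65.70646984690485 259.8534125521617 189.70997488579332 [ 307.09027371 -605.43438951  372.03593749] [-0.28189948 -0.10378268 -0.95381436]
[[ 0.937  0.349 -0.001]
 [ 0.349 -0.937  0.002]
 [ 0.    -0.002 -1.   ]] [ 235.55429419 -631.94861329  230.22214626] 0.15 85.53319814590009
```

View pics/scene0.png

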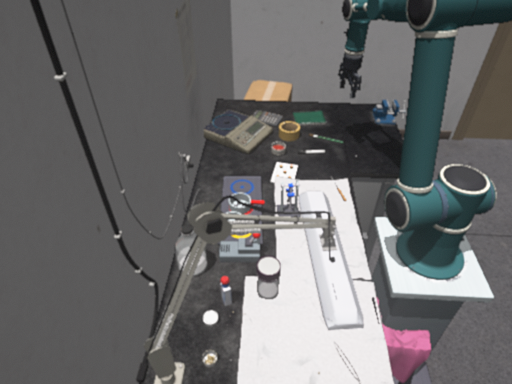

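View pics/top0.png

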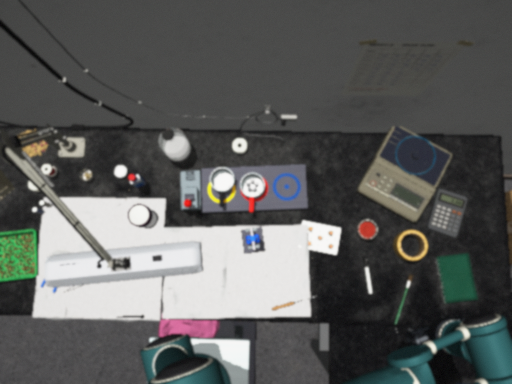

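Run:
```python
import cv2
f=cv2.imread('pics/top0.png')[155:265,165:350]; g=cv2.imread('pics/scene0.png')[150:265,190:350]
cv2.imwrite('pics/c1.png',cv2.resize(f,(740,440),interpolation=cv2.INTER_CUBIC));cv2.imwrite('pics/c2.png',cv2.resize(g,(800,575),interpolation=cv2.INTER_CUBIC))
from h import *
c=cam('top')
for p in [(247,188),(223,180),(252,185),(287,186),(321,237),(253,239),(188,202)]: print(p,onz(c,p,20).round())
```

```text
(247, 188) [ 636. -143.   20.]
(223, 180) [662. -62.  20.]
(252, 185) [ 647. -159.   20.]
(287, 186) [ 646. -275.   20.]
(321, 237) [ 480. -387.   20.]
(253, 239) [ 469. -167.   20.]
(188, 202) [585.  51.  20.]
```

View pics/c1.png

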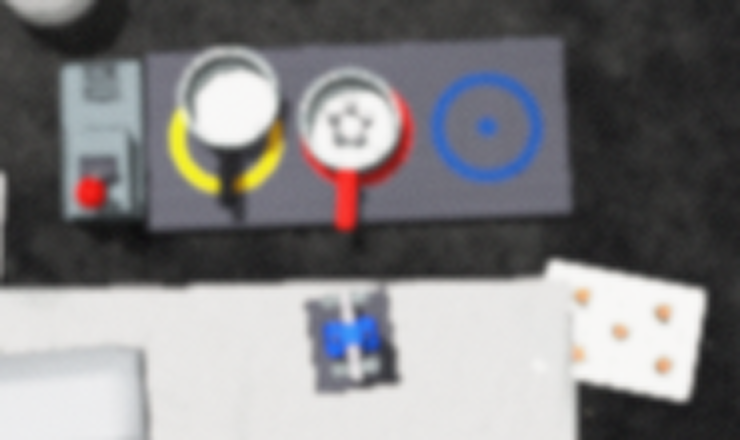

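View pics/c2.png

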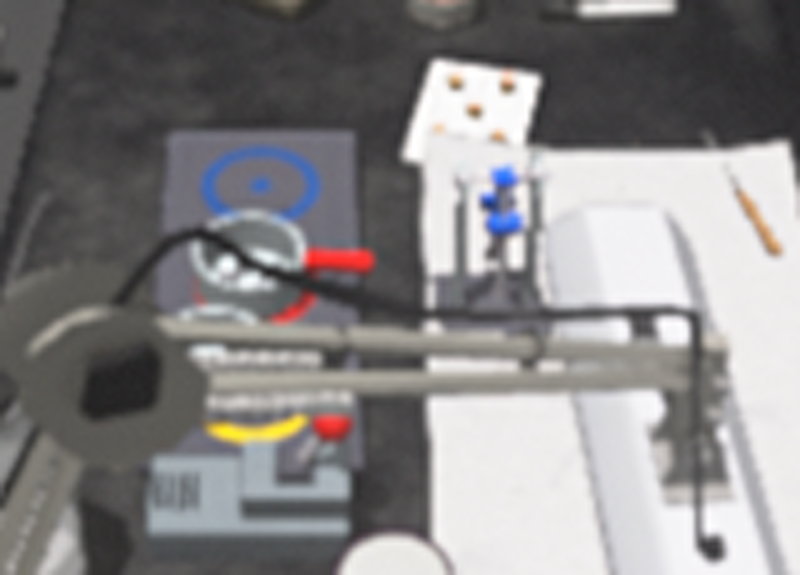

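c1 crop: black pan at (232,98) left of red pan (352,122), both with handles toward the robot. Blue ring is at (487,128), tongs at (352,338), five castings on the board around (620,330), and the red switch knob at (90,192). Next I'll move the wrist camera over the plate.

>>> nudge_tcp:
  deltas: [40,0,0,-20,0,0,0.119,40,0,0,-20,0,0,0.119,40,0,0,-20,0,0,0.118,40,23,-27,-4,0,0,0,40,23,-27,-4,0,0,0,40,23,-27,-4,0,0,0,40,23,-27,-4,0,0,0,40,23,-27,-4,0,0,0,40,23,-27,-4,0,0,0,40,23,-27,-4,0,0,0,40,23,-27,-4,0,0,0,40,23,-27,-4,0,0,0,40,23,-27,-4,0,0,0,40,23,-27,-4,0,0,0,40,23,-27,0,0,0,0,40,0,0,0,0,0,0,40,0,0,0,0,0,0]
  clamp_n: 40

```text
time_s: 1.57
eef_pos: [512.4, -306.6, 334.9]
tool_rot: [-3.141, -0.007, 0.001]
ft_force: [0.0, -0.8, 0.0]
gripper_width: 40.1
grip_force: 0.0
```

Run:
```python
from h import *
c,f=snap('wrist','w1'); s=get_state(); print(R.from_rotvec(s['tool_rot']).as_matrix().round(3)); print(s['joint_positions'])
np.save('w1.npy',np.r_[c['R'].ravel(),c['t']])
```

```text
[[ 1.     0.003 -0.001]
 [ 0.003 -1.    -0.   ]
 [-0.001  0.    -1.   ]]
[-5.82781506e-01  7.08792936e-02  1.63924866e+00 -6.13701141e-04
  1.43236503e+00  9.85365943e-01]
```

View pics/w1.png

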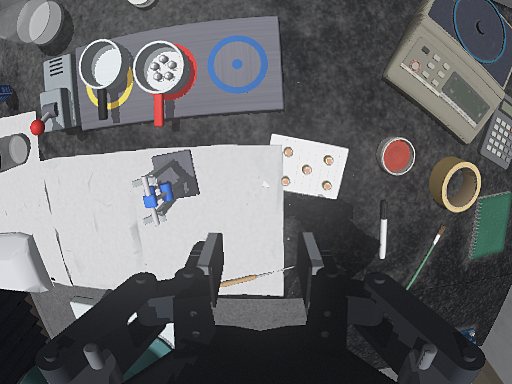

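The wrist view shows everything: blue ring (237,64), red pan (160,68), black pan (102,65), castings around (307,168), tongs (157,198) and switch knob (37,128). Next is a second viewpoint for heights.

>>> nudge_tcp:
  deltas: [40,5,-35,5,0,0,0,40,5,-35,5,0,0,0,40,5,-35,5,0,0,0,40,0,0,0,0,0,0,40,0,0,0,0,0,0]

```text
time_s: 2.03
eef_pos: [525.6, -203.0, 319.7]
tool_rot: [3.141, 0.003, -0.002]
ft_force: [0.2, -0.5, 0.2]
gripper_width: 39.8
grip_force: 0.0
```

Create det.py:
```python
from h import *
def blobs(m,amin):
    n,l,s,ce=cv2.connectedComponentsWithStats(m.astype(np.uint8)); return [(s[i,4],s[i,:4],ce[i],l==i) for i in range(1,n) if s[i,4]>=amin]
def det(f):
    h=cv2.cvtColor(f,cv2.COLOR_RGB2HSV); H,S,V=[h[:,:,i].astype(int) for i in range(3)]; o={}
    m={'red':((H<6)|(H>174))&(S>150)&(V>90),'blue':(H>100)&(H<125)&(S>150)&(V>60),'yellow':(H>22)&(H<33)&(S>150)&(V>100),'brass':(H>6)&(H<22)&(S>80)&(V>80)}
    return {k:blobs(v,12) for k,v in m.items()}
if __name__=='__main__':
    c,f=snap('wrist','w2'); np.save('w2.npy',np.r_[c['R'].ravel(),c['t']])
    for k in('w1','w2'):
        g=cv2.imread(f'pics/{k}.png')[:,:,::-1]; a=np.load(k+'.npy'); c['R']=a[:9].reshape(3,3);c['t']=a[9:]
        print(k)
        for q,b in det(np.ascontiguousarray(g)).items():
            for x in b: print(q,x[0],x[1],x[2].round(1),onz(c,x[2],18).round(1))
```

```bash
python3 det.py
```

```text
w1
red 386 [164  44  33  56] [184.9  75.5] [ 628.1 -190.9   18. ]
red 283 [151  94  12  33] [157.9 109.9] [ 576.  -145.1   18. ]
red 153 [ 30 120  13  15] [ 36.3 127.1] [566.6 116.6  18. ]
red 35 [384 140  20  20] [391.3 146.2] [ 520.9 -525.6   18. ]
blue 23 [493   6  10  14] [497.9  12.6] [ 807.6 -769.1   18. ]
blue 736 [208  36  59  57] [241.3  63.5] [ 643.8 -278.3   18. ]
blue 37 [461  42  22  21] [471.9  53.6] [ 704.4 -690.5   18. ]
blue 14 [496  51   7   8] [499.5  54.3] [ 719.6 -767.8   18. ]
blue 54 [233  60   9   8] [236.8  63.5] [ 643.9 -271.5   18. ]
blue 13 [484  60  10   3] [488.3  61.2] [ 698.7 -734.8   18. ]
blue 34 [ 0 85 12  8] [ 4.6 88. ] [656. 206.  18.]
blue 29 [ 0 94 11  7] [ 4.7 96.1] [639.4 206.8  18. ]
blue 116 [160 184  12  17] [166.  191.4] [ 440.4 -149.9   18. ]
blue 23 [150 186   5   8] [151.9 189.3] [ 444.  -124.5   18. ]
blue 135 [143 195  14  13] [149.4 201.2] [ 422.5 -117.4   18. ]
blue 22 [460 329  11   6] [465.3 
[... 1835 characters left out ...]
ass 17 [183  83   9  11] [186.9  87.8] [621.2 -94.4  18. ]
brass 14 [352 161   4   5] [353.6 163.2] [ 506.  -351.5   18. ]
brass 21 [385 167   7   8] [387.  169.1] [ 497.4 -411.1   18. ]
brass 757 [472 167  40  52] [486.1 185.3] [ 471.6 -644.6   18. ]
brass 20 [365 176   7   7] [366.7 178. ] [ 481.9 -376.3   18. ]
brass 12 [368 179   4   5] [369.8 181. ] [ 477.  -382.4   18. ]
brass 13 [345 187   6   7] [346.9 189.1] [ 463.2 -343.8   18. ]
brass 19 [382 191   6   7] [384.  193.3] [ 455.9 -411.    18. ]
brass 25 [499 207  13  12] [504.9 213.5] [ 409.6 -726.    18. ]
brass 30 [477 231   7   9] [479.9 235.1] [ 363.7 -661.1   18. ]
brass 117 [273 287  29  10] [286.  292.1] [ 263.9 -252.3   18. ]
```

View pics/w2.png

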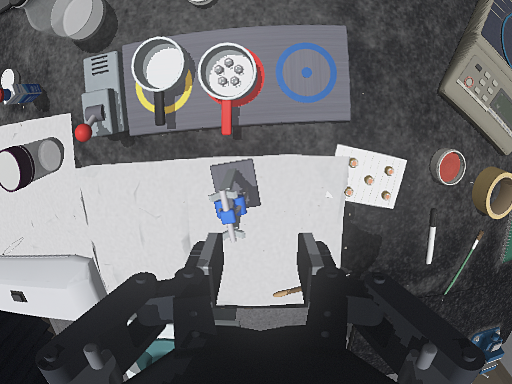

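w2 shows the same scene, with the blue ring at (306,72), red handle at (227,118), black handle at (160,108), tongs at (230,210) and the lamp head at left (50,285). Next step is to fit circles and handles.

Create pans.py:
```python
from det import *
from scipy.optimize import least_squares
def circ(P,r,x0=None,loss='soft_l1'):
    x0=P.mean(0) if x0 is None else x0
    s=least_squares(lambda c:np.hypot(*(P-c).T)-r,x0,loss=loss,f_scale=1.5); return s.x
def load(k):
    g=np.ascontiguousarray(cv2.imread(f'pics/{k}.png')[:,:,::-1]); a=np.load(k+'.npy'); c=cam('wrist'); c['R']=a[:9].reshape(3,3);c['t']=a[9:]; return c,g
def pts(c,m,z,lim=None):
    v,u=np.nonzero(m); return np.array([onz(c,(a,b),z)[:2] for a,b in zip(u,v)]).reshape(-1,2)
def near(P,x,r): return P[np.hypot(*(P-x).T)<r]
def hsv(f): return [cv2.cvtColor(f,cv2.COLOR_RGB2HSV)[:,:,i].astype(int) for i in range(3)]
def masks(f):
    H,S,V=hsv(f)
    return dict(red=((H<6)|(H>174))&(S>150)&(V>90),blue=(H>100)&(H<125)&(S>150)&(V>60),yellow=(H>22)&(H<33)&(S>150)&(V>100),black=(V<38))
def handle(c,m,z,ctr):
    """axis ends of a handle in the mask, near expected middle ctr"""
    P=near(pts(c,m,z),ctr,48); P=P[P[:,0]<ctr[0]+24]
    q=P.mean(0); u,s,v=np.linalg.svd(P-q,full_matrices=False); d=v[0]*-np.sign(v[0][0]); t=(P-q)@d
    return q,d,q+d*np.percentile(t,98.5),len(P),(np.percentile((P-q)@v[1],98)-np.percentile((P-q)@v[1],2))
```

Run:
```python
from pans import *
for k in('w1','w2'):
    c,f=load(k); m=masks(f)
    B=circ(near(pts(c,m['blue'],18),[644,-272],60),41)
    Y=circ(near(pts(c,m['yellow'],18),[640,-60],70),41,np.array([640,-56.]))
    P=near(pts(c,m['red'],18),[642,-164],48); Rr=circ(P[(P[:,0]>600)],41,np.array([640,-164.]))
    print(k,'B',B.round(1),'Y',Y.round(1),'R',Rr.round(1), (B-Y).round(1),np.hypot(*(B-Y)))
    print('redh',handle(c,m['red'],55,[578,-153]))
    H,S,V=hsv(f)
    P=pts(c,m['black'],55); print('blk',len(near(P,[590,-63],45)), handle(c,m['black'],55,[590,-63]))
    for n,x0 in(('redpan',(642,-157)),('blackpan',(655,-65))):
        M=((V>95)&(S<70)).astype(np.uint8)
        P=near(pts(c,M,56),x0,55); 
        if len(P)<50: continue
        hull=cv2.convexHull(P.astype(np.float32))[:,0]
        cp=(-c['R'].T@c['t'])[:2]; far=hull[(hull-np.array(x0))@(np.array(x0)-cp)>0]
        print(n,len(P),circ(far,40,np.array(x0,float)).round(1),cv2.minEnclosingCircle(hull))
```

```text
w1 B [ 643.6 -271.7] Y [629.8 -55.5] R [ 638.5 -164.1] [  13.8 -216.2] 216.6455676488656
redh (array([ 581.97264146, -164.09955766]), array([-0.84021219,  0.54225775]), array([ 558.83481681, -149.16682419]), 379, np.float64(33.307078599473186))
blk 26 (array([581.44855607, -67.95961318]), array([-0.82798912,  0.56074416]), array([548.08367788, -45.36371169]), 26, np.float64(18.85910067465346))
redpan 2733 [ 650.3 -144.3] ((642.055908203125, -156.95530700683594), 54.94697189331055)
blackpan 1732 [655.1 -46.7] ((654.9734497070312, -65.03255462646484), 54.95882034301758)
w2 B [ 643.7 -271.8] Y [629.2 -53.2] R [ 638.5 -164.3] [  14.5 -218.5] 219.0155232119933
redh (array([ 582.00896725, -160.46645934]), array([-0.94345649,  0.33149639]), array([ 556.22557451, -151.40711019]), 411, np.float64(36.75823796238742))
blk 8 (array([580.34589603, -68.89802872]), array([-0.99897694,  0.04522258]), array([571.97582875, -68.51912504]), 8, np.float64(0.01509515330553388))
redpan 3743 [ 648.9 -141.8] ((641.999267578125, -156.99476623535156), 54.993873596191406)
blackpan 2779 [656.4 -48.5] ((654.9725952148438, -65.01326751708984), 54.994895935058594)
```

Run:
```python
from pans import *
C={}
for k in('w1','w2'):
    c,f=load(k); g=cv2.cvtColor(f,cv2.COLOR_RGB2GRAY)[:150,:290]; g=cv2.resize(g,None,fx=4,fy=4,interpolation=cv2.INTER_CUBIC)
    h=cv2.HoughCircles(g,cv2.HOUGH_GRADIENT_ALT if False else cv2.HOUGH_GRADIENT,1,100,param1=150,param2=35,minRadius=92,maxRadius=122)
    print(k,(h[0]/4).round(1).tolist() if h is not None else None)
    if h is not None:
        for x in h[0]/4: print(onz(c,x[:2],56).round(1))
    im=f[20:150,70:270] if k=='w2' else f[20:150,50:250]; C[k]=cv2.resize(im,None,fx=4,fy=4,interpolation=cv2.INTER_CUBIC)
    m=masks(f)['red']
    v,u=np.nonzero(m); s=(v>=100)&(u>145)&(u<240)&(v<140); P=np.c_[u,v][s]; print('handle',P[:,1].max(),P[P[:,1]>=P[:,1].max()-3].mean(0),P[P[:,1]<=103].mean(0), (P[:,1]==112).sum())
cv2.imwrite('pics/c3.png',C['w2'][:,:,::-1])
```

```text
w1 [[159.60000610351562, 67.0999984741211, 24.0]]
[ 640.  -162.5   56. ]
handle 126 [158.35483871 124.35483871] [158.  101.5] 9
w2 [[227.10000610351562, 71.5999984741211, 29.200000762939453], [159.39999389648438, 63.400001525878906, 24.299999237060547]]
[ 639.7 -159.4   56. ]
[657.  -64.3  56. ]
handle 134 [225.85714286 132.37142857] [227.27631579 101.44736842] 9
```

View pics/c3.png

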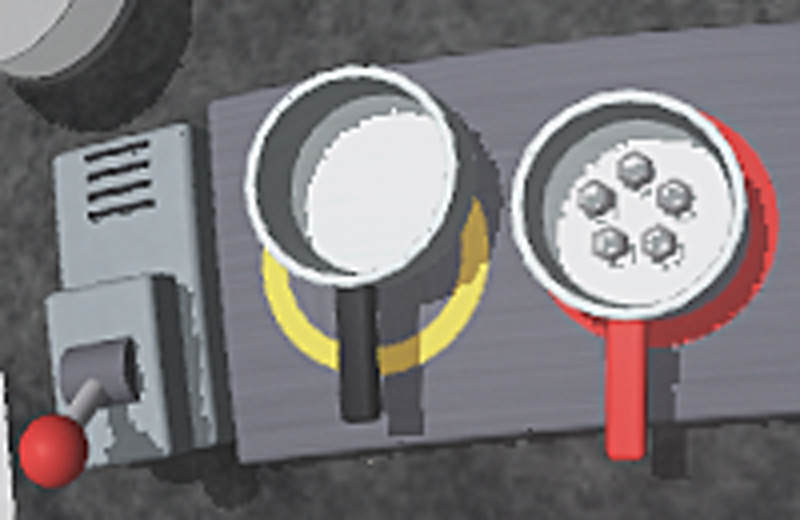

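Crop c3 (w2 offset (70,20), 4x): red rim centre (629,205) with handle tip (627,460); black rim centre (352,176) with handle tip (360,422).

Run:
```python
from pans import *
c1,f=load('w1');c2,f=load('w2')
print('red tip tri',tri(c1,(158.4,126.5),c2,(226.7,134.7)))
for n,a,b in(('red',(227.2,71.3),(226.7,134.7)),('blk',(158,64.1),(160,125.3))):
    p=onz(c2,a,56);q=onz(c2,b,52); print(n,p.round(1),q.round(1),(p-q)[:2],np.hypot(*(p-q)[:2]), np.degrees(np.arctan2(*(p-q)[1::-1])))
print('redrim tri',tri(c1,(159.8,67.5),c2,(227.2,71.3)))
s=get_state();print(s['eef_pos'])
```

```text
red tip tri (array([ 552.66081916, -157.80861533,   55.07911309]), np.float64(0.401669570464377))
red [ 640.1 -159.5   56. ] [ 552.5 -157.5   52. ] [87.6387891  -2.03838469] 87.66249121864334 -1.332398442924788
blk [656.1 -62.2  56. ] [568.6 -61.3  52. ] [87.51933901 -0.9440455 ] 87.524430433893 -0.6180088376258163
redrim tri (array([ 641.24120797, -158.02220525,   42.05089453]), np.float64(0.3883794636650705))
[ 525.77307382 -204.0862606   320.11168855]
```

>>> nudge_tcp:
  deltas: [40,16,-15,30,0,0,0,40,16,-15,30,0,0,0,40,16.7,-16,30,0,0,0,40,0,0,36,0,0,0,40,0,0,36,0,0,0,40,0,0,36,0,0,0,40,0,0,36,0,0,0,40,0,0,30,0,0,0,40,0,0,15,0,0,0,40,0,0,10,0,0,0,40,0,0,0,0,0,0,5,0,0,0,0,0,0,5,0,0,0,0,0,0,5,0,0,0,0,0,0,5,0,0,0,0,0,0,5,0,0,0,0,0,0]
  clamp_n: 40

```text
time_s: 3.42
eef_pos: [576.6, -158.1, 33.2]
tool_rot: [3.14, 0.002, 0.005]
ft_force: [-1.1, -2.6, 4.0]
gripper_width: 13.0
grip_force: 41.5
```

>>> nudge_tcp:
  deltas: [5,0.3,5,0,0,0,0,5,0.3,12,0,0,0,0,5,0.3,12,0,0,0,0,5,0.3,12,0,0,0,0,5,0.3,12,0,0,0,0,5,0.3,12,0,0,0,0,5,0.3,12,0,0,0,0,5,0.3,12,0,0,0,0,5,0.4,12,0,0,0,0,5,0.4,7,0,0,0,0,5,0,5,0,0,0,0,5,0,0,0,0,0,0,5,0,0,0,0,0,0]
  clamp_n: 40

```text
time_s: 4.5
eef_pos: [580.0, -270.5, 33.1]
tool_rot: [3.141, 0.001, 0.005]
ft_force: [0.1, 1.7, 5.9]
gripper_width: 13.0
grip_force: 41.8
```

Run:
```python
from pans import *
c,f=snap('wrist','w3'); np.save('w3.npy',np.r_[c['R'].ravel(),c['t']])
```

```text
(no output)
```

View pics/w3.png

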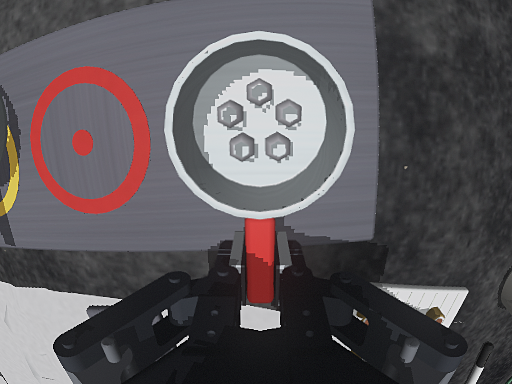

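w3 shows the red pan gripped, rim centre about (259,125), covering the blue ring. The red ring is clear with its dot at (83,143).

Run:
```python
from pans import *
c,f=load('w3')
# rim via sampled ellipse points at z=56
P=np.array([onz(c,p,56)[:2] for p in [(164,128),(354,125),(259,30),(190,60),(328,58),(259,219),(193,194),(326,193)]]); print(circ(P,40),np.hypot(*(P-circ(P,40)).T))
m=masks(f); Q=near(pts(c,m['red'],18),[638,-164],50); print('R',circ(Q,41),'dot',near(Q,[638,-164],15).mean(0))
```

```text
[ 644.73835916 -270.43311147] [39.41919233 39.18346116 39.68500359 39.45496701 39.90261515 39.41350117
 39.90764867 39.73936043]
R [ 636.82645061 -163.83199566] dot [ 636.83286593 -163.63772297]
```

>>> nudge_tcp:
  deltas: [5,-1,1.4,0,0,0,0,5,0,0,0,0,0,0,5,0,0,0,0,0,0,40,0,0,0,0,0,0,40,0,0,0,0,0,0,40,0,0,0,0,0,0,40,0,0,-30,0,0,0,40,0,0,-30,0,0,0,40,2,-35,0,0,0,0,40,2,-35,0,0,0,0,40,2,-35,0,0,0,0,40,2,-35,0,0,0,0,40,2,-35,0,0,0,0,40,1,-35,0,0,0,0,40,0,0,0,0,0,0,40,0,0,25,0,0,0,40,0,0,25,0,0,0,40,0,0,10,0,0,0,40,0,0,0,0,0,0]
  clamp_n: 40

```text
time_s: 6.13
eef_pos: [584.5, -61.4, 27.5]
tool_rot: [-3.141, -0.001, 0.012]
ft_force: [-0.8, -0.5, -1.2]
gripper_width: 40.2
grip_force: 0.0
```

Run:
```python
from pans import *
c,f=snap('wrist','w4'); np.save('w4.npy',np.r_[c['R'].ravel(),c['t']])
```

```text
(no output)
```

View pics/w4.png

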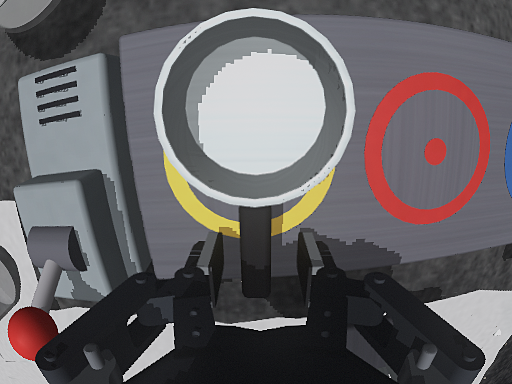

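w4 shows the black handle centred between the fingers, pan rim about (254,108), and the yellow arc peeking out below. I'll close, then measure again.

>>> nudge_tcp:
  deltas: [40,0,0,-3,0,0,0,5,0,0,0,0,0,0,5,0,0,0,0,0,0,5,0,0,0,0,0,0,5,0,0,0,0,0,0,5,0,0,0,0,0,0,5,0,0,0,0,0,0]
  clamp_n: 40

```text
time_s: 6.77
eef_pos: [589.5, -61.9, 36.0]
tool_rot: [3.141, 0.001, 0.004]
ft_force: [-0.5, -0.2, 5.6]
gripper_width: 12.9
grip_force: 40.0
```

Create rim.py:
```python
from pans import *
import sys
def rim(c,f,x0,n=360):
    """pan rim: last bright->dark edge going outward along rays at z=56"""
    g=cv2.cvtColor(f,cv2.COLOR_RGB2GRAY).astype(np.float32); P=[]
    for a in np.linspace(0,2*np.pi,72,endpoint=False):
        r=np.arange(34,47,.4); W=[np.array([x0[0]+q*np.cos(a),x0[1]+q*np.sin(a),56]) for q in r]
        uv=np.array([proj(c,w) for w in W],np.float32); v=cv2.remap(g,uv[None,:,0],uv[None,:,1],cv2.INTER_LINEAR)[0]
        d=np.diff(v); i=d.argmin()
        if d[i]<-15 and uv[i,0]>0 and uv[i,1]>0: P.append(W[i][:2]+0)
    P=np.array(P); x=circ(P,40); return x,len(P),np.median(abs(np.hypot(*(P-x).T)-40))
def rings(c,f,B=(643.7,-271.7),Rr=(636.8,-163.8),Y=(629.9,-55.9)):
    m=masks(f); o={}
    for k,x in(('blue',B),('red',Rr),('yellow',Y)):
        Q=near(pts(c,m[k],18),x,55)
        if len(Q)>80: o[k]=(circ(Q,41,np.array(x)).round(1),len(Q))
    return o
```

Run:
```python
from rim import *
c,f=snap('wrist','w5'); x=onz(c,(254.5,108),56)[:2]; print(x)
for _ in range(3): x,n,e=rim(c,f,x); print(x,n,e)
print(rings(c,f))
c,f=load('w3'); x=np.array([644.7,-270.4])
for _ in range(3): x,n,e=rim(c,f,x); print('w3',x,n,e)
```

```text
[662.03045495 -59.85660539]
[657.05907334 -61.45664463] 70 0.8851325220085116
[656.97002163 -61.42587378] 72 0.8080981876451396
[656.98190258 -61.4235872 ] 72 0.8090372973246716
{'blue': (array([ 643.6, -270.5]), 857), 'red': (array([ 636.8, -163.3]), 5599), 'yellow': (array([628.7, -56.3]), 255)}
w3 [ 644.82221266 -270.29878725] 72 0.9514694093680269
w3 [ 644.75041498 -270.33126599] 72 0.8786862917893075
w3 [ 644.80456994 -270.33969124] 72 0.8546425475112791
```

>>> nudge_tcp:
  deltas: [5,-5,-1,0,0,0,0,5,-8,-1.4,0,0,0,0,5,-8,-1.5,0,0,0,0,5,-4.4,-1,0,0,0,0,5,-2,-0.5,0,0,0,0,5,0,0,0,0,0,0,5,0,0,0,0,0,0,5,0,0,0,0,0,0]
  clamp_n: 40

```text
time_s: 7.48
eef_pos: [561.7, -56.4, 35.7]
tool_rot: [3.141, 0.001, 0.005]
ft_force: [2.9, -0.7, 6.9]
gripper_width: 13.0
grip_force: 40.1
```

Run:
```python
from rim import *
c,f=snap('wrist','w6'); x=np.array([629.6,-56])
for _ in range(4): x,n,e=rim(c,f,x)
print(x,n,e,rings(c,f))
```

```text
[629.74788784 -56.22829934] 72 0.8055094990358889 {'blue': (array([ 643.4, -269.2]), 385), 'red': (array([ 636.7, -163.3]), 5656)}
```

>>> nudge_tcp:
  deltas: [40,0,0,0,0,0,0,40,0,0,0,0,0,0,40,0,0,0,0,0,0,40,0,0,-30,0,0,0,40,0,0,-30,0,0,0,40,-3,12,-34,0,0,0,40,-3,12,-34,0,0,0,40,-3,12,-34,0,0,0,40,-3,12,-34,0,0,0,40,-3,12,-34,0,0,0,40,-2,12,-34,0,0,0,40,0,0,0,0,0,0,40,0,0,0,0,0,0]

```text
time_s: 8.62
eef_pos: [544.3, -129.0, 300.4]
tool_rot: [3.141, -0.001, 0.005]
ft_force: [0.1, 0.5, -0.9]
gripper_width: 39.9
grip_force: 0.0
```

Run:
```python
from h import *
c,f=snap('wrist','w7'); np.save('w7.npy',np.r_[c['R'].ravel(),c['t']])
```

>>> nudge_tcp:
  deltas: [40,0,25,0,0,0,0,40,0,25,0,0,0,0,40,0,25,0,0,0,0,40,0,25,0,0,0,0,40,0,0,0,0,0,0,40,0,0,0,0,0,0]

```text
time_s: 9.17
eef_pos: [542.5, -228.0, 294.9]
tool_rot: [-3.139, 0.001, 0.008]
ft_force: [0.5, 0.4, 0.3]
gripper_width: 40.1
grip_force: 0.0
```

Run:
```python
from rim import *
c,f=snap('wrist','w8'); np.save('w8.npy',np.r_[c['R'].ravel(),c['t']])
for k in('w7','w8'):
    c,f=load(k)
    for x in((629.7,-56.2),(643.7,-271.5)):
        for _ in range(3): x,n,e=rim(c,f,x)
        print(k,x,n,e)
    print(rings(c,f))
    u,v=proj(c,(450,-165,110)).astype(int); print(u,v)
    C=f[max(v-65,0):v+65,max(0,u-50):u+50]; print(k,'crop origin',max(0,u-50),max(v-65,0)); globals()[k]=cv2.resize(C,(400,520),interpolation=cv2.INTER_CUBIC)
cv2.imwrite('pics/c4.png',np.hstack([w7,w8])[:,:,::-1])
```

```text
w7 [631.06480378 -57.10616535] 71 0.7739640789632105
w7 [ 644.27601087 -271.0941243 ] 72 0.7721010998395492
{'blue': (array([ 644.1, -268.7]), 103), 'red': (array([ 636.9, -163.7]), 1196)}
288 240
w7 crop origin 238 175
w8 [630.5410331  -57.17830573] 72 0.7661612849574126
w8 [ 644.32989839 -271.35569875] 72 0.7323116448674405
{'red': (array([ 637. , -163.8]), 1230)}
209 239
w8 crop origin 159 174
```

View pics/c4.png

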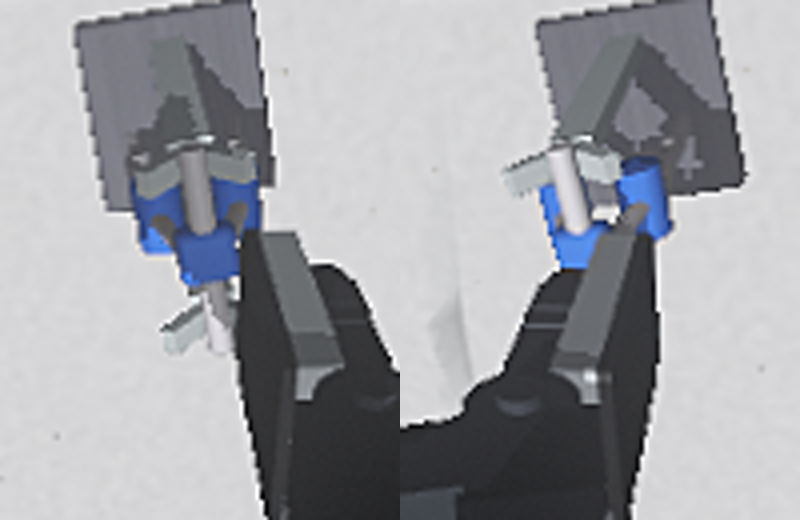

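c4 (w7 left, w8 right): the pin's far end is at crop (190,150) / (563,150), the block at (208,255) / (585,245). The base's far corners are at (75,22),(250,0) and (537,22),(713,0).

Run:
```python
from rim import *
c7,_=load('w7');c8,_=load('w8')
a=lambda x,y:(238+x/4,175+y/4); b=lambda x,y:(159+(x-400)/4,174+y/4)
print('far end',tri(c7,a(190,150),c8,b(563,150)))
print('block near-bottom corners',tri(c7,a(180,285),c8,b(562,268)))
print('base FL',tri(c7,a(75,22),c8,b(537,22)),'FR',tri(c7,a(252,0),c8,b(712,0)))
f7=onz(c7,a(190,150),131);n7=onz(c7,a(218,352),130);f8=onz(c8,b(563,150),131)
print(f7,n7,f8,(f7+n7)/2,np.hypot(*(f7-n7)[:2]))
d=(f7-n7)[:2];print('yaw',np.degrees(np.arctan2(d[1],d[0])))
p,q=onz(c7,a(75,22),8),onz(c7,a(252,0),8); print('base far edge',p,q,np.degrees(np.arctan2(p[0]-q[0],p[1]-q[1])),np.hypot(*(p-q)[:2]))
p,q=onz(c8,b(537,22),8),onz(c8,b(712,0),8); print('base far edge',p,q,np.degrees(np.arctan2(p[0]-q[0],p[1]-q[1])),np.hypot(*(p-q)[:2]))
r=onz(c8,b(745,185),2);print(r)
```

```text
far end (array([ 493.65804838, -159.06833154,  124.99754617]), np.float64(0.333333414461273))
block near-bottom corners (array([ 455.87512599, -156.85336039,  131.20567418]), np.float64(4.802509315832839))
base FL (array([ 497.64454876, -124.97400355,    2.93486475]), np.float64(1.0734049559109873)) FR (array([ 506.11571712, -193.07240593,    2.49545355]), np.float64(1.4988515352073206))
[ 496.22407674 -158.49219829  131.        ] [ 428.81496792 -169.48551979  130.        ] [ 495.90722963 -160.40021839  131.        ] [ 462.51952233 -163.98885904  130.5       ] 68.29964179823018
yaw 9.262461925915206
base far edge [ 499.60609081 -125.01110155    8.        ] [ 508.30572075 -192.22658463    8.        ] -7.374735237384744 67.77613685656519
base far edge [ 498.51733599 -126.16335155    8.        ] [ 506.78917976 -193.52719176    8.        ] -7.000506285339863 67.86980453324117
[ 429.11917703 -204.27020555    2.        ]
```

>>> nudge_tcp:
  deltas: [62,-16,-13,0,0,0,-0.068,62,-16,-13,10,0,0,-0.067,62,-16,-10,15,0,0,0,62,-16,-10,15,0,0,0,62,-16,-8,15,0,0,0,62,0,0,15,0,0,0,62,0,0,0,0,0,0,62,0,0,0,0,0,0]

```text
time_s: 9.88
eef_pos: [458.7, -180.5, 226.9]
tool_rot: [-3.132, -0.215, 0.004]
ft_force: [0.0, -0.8, 0.7]
gripper_width: 61.9
grip_force: 0.0
```

Run:
```python
from h import *
s=get_state();M=R.from_rotvec(s['tool_rot']).as_matrix();print(np.degrees(np.arctan2(M[1,0],M[0,0])),M.round(3)[:,2],tool((463,-164.2,77)))
```

```text
7.8648626022430115 [-0.003  0.002 -1.   ] [  6.82383939 -15.31489144 149.9561512 ]
```

>>> nudge_tcp:
  deltas: [62,3.4,-7.6,20,0,0,0,62,3.4,-7.7,25,0,0,0,62,0,0,0,0,0,0,62,0,0,0,0,0,0]

```text
time_s: 10.22
eef_pos: [464.1, -165.4, 182.9]
tool_rot: [-3.133, -0.215, 0.004]
ft_force: [-1.2, -0.5, 0.2]
gripper_width: 62.0
grip_force: 0.0
```

Run:
```python
from rim import *
c,f=snap('wrist','w9')
print(tool((463,-164.2,77)))
for b in blobs(masks(f)['blue'],40): print(b[:3])
for P in((463,-164.2,144),(463,-164.2,134)): print(proj(c,P))
for s in(1,-1): print('roll',proj(c,np.array([463,-164.2,96])+18*s*np.array([-.137,.99,0])))
```

```text
[ -1.77026019  -2.16410495 107.18573409]
(np.int32(83), array([ 0,  0, 17, 14], dtype=int32), array([7.28915663, 5.69879518]))
(np.int32(239), array([341,   0,  30,  63], dtype=int32), array([350.12133891,  33.18410042]))
(np.int32(83), array([ 0, 12, 15, 15], dtype=int32), array([ 5.53012048, 17.68674699]))
(np.int32(1184), array([233, 181,  51,  42], dtype=int32), array([257.78716216, 202.36317568]))
[257.61661237 218.87414634]
[257.72440781 213.17889681]
roll [235.96139499 195.53970819]
roll [280.18159957 195.53398789]
```

>>> nudge_tcp:
  deltas: [62,-1,-1,20,0,0,0,62,0,0,25,0,0,0,62,0,0,25,0,0,0,62,0,0,20,0,0,0,62,0,0,10,0,0,0,62,0,0,6,0,0,0,62,0,0,0,0,0,0,38,0,0,0,0,0,0,38,0,0,0,0,0,0,38,0,0,0,0,0,0,38,0,0,0,0,0,0,38,0,0,0,0,0,0]
  clamp_n: 30

```text
time_s: 11.27
eef_pos: [464.6, -165.9, 78.8]
tool_rot: [3.133, 0.213, 0.005]
ft_force: [0.7, -1.8, 4.2]
gripper_width: 38.2
grip_force: 6.0
```

Run:
```python
from h import *
print(tool((463,-164.2,77)))
```

```text
[-1.40716288 -1.88851496  1.7806276 ]
```

>>> nudge_tcp:
  deltas: [38,0,0,-15,0,0,0,38,0,0,-20,0,0,0,38,0,0,-25,0,0,0,38,0,0,-20,0,0,0,38,-8,25,0,0,0,0,38,-9,28,0,0,0,0,38,-9,28,0,0,0,0,38,-9,28,0,0,0,0,38,-9,30,0,0,0,0,38,0,0,0,0,0,0,38,0,0,0,0,0,0,38,0,0,0,0,0,0]
  clamp_n: 30

```text
time_s: 12.27
eef_pos: [438.0, -308.2, 156.8]
tool_rot: [-3.133, -0.212, 0.001]
ft_force: [-0.5, 0.8, -0.4]
gripper_width: 38.2
grip_force: 6.9
```

Run:
```python
from rim import *
c,f=snap('wrist','w10'); np.save('w10.npy',np.r_[c['R'].ravel(),c['t']]); print(tool((463,-164.2,77)))
print(proj(c,(481,-377,20)))
```

```text
[  44.07498275 -138.82936544   80.02679848]
[336.25724849 145.40826411]
```

View pics/w10.png

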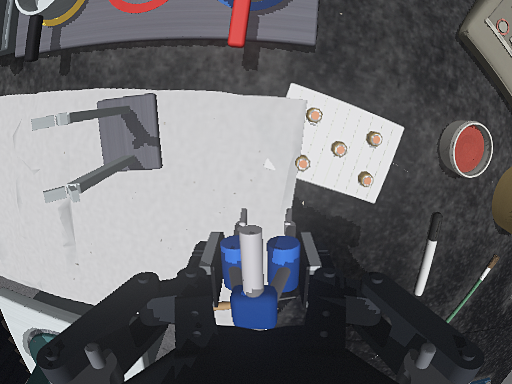

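w10 shows the tongs hanging in the gripper with the tips at about (241,212) and (289,212). All five castings are on the board at about (314,116), (374,139), (340,149), (303,162) and (366,180).

Create cast.py:
```python
from rim import *
def castings(c,f,pr=True,z=20,guess=(481,-380)):
    H,S,V=hsv(f); m=(H>5)&(H<26)&(S>60)
    m=cv2.morphologyEx(m.astype(np.uint8),cv2.MORPH_CLOSE,np.ones((3,3)))
    o=[]
    for a,bb,ce,_ in blobs(m,25):
        ce=(bb[0]+(bb[2]-1)/2,bb[1]+(bb[3]-1)/2)
        p=onz(c,ce,z)
        if np.hypot(p[0]-guess[0],p[1]-guess[1])<80 and a<900: o.append(p); pr and print(a,bb,np.round(ce,1),p.round(1))
    return o
```

Run:
```python
from cast import *
print('w10');c,f=load('w10');castings(c,f,z=16)
s=get_state();t=np.array(s['eef_pos']);M=R.from_rotvec(s['tool_rot']).as_matrix()
print('tips pred',[proj(c,t+M@np.array([0,q,49])) for q in(-15,15)], 'c',cam('wrist')['t']-c['t'])
g=f[195:235,220:310]; cv2.imwrite('pics/c5.png',cv2.resize(g,(720,320),interpolation=cv2.INTER_CUBIC)[:,:,::-1])
print('w8');c,f=load('w8');castings(c,f,z=16)
```

```text
w10
173 [306 108  16  15] [313.5 115. ] [ 506.1 -350.6   16. ]
155 [366 131  16  15] [373.5 138. ] [ 494.5 -415.5   16. ]
148 [332 141  15  15] [339. 148.] [ 478.4 -381.4   16. ]
134 [296 155  14  15] [302.5 162. ] [ 459.1 -347.6   16. ]
142 [358 172  15  15] [365. 179.] [ 451.4 -415.7   16. ]
tips pred [array([237.28854092, 211.72080257]), array([280.64696393, 211.67140963])] c [-0.01247146 -0.1333398  -0.08852888]
w8
57 [338 171   9   8] [342.  174.5] [ 508.6 -350.8   16. ]
61 [376 179   9   9] [380. 183.] [ 495.7 -414.9   16. ]
59 [355 189   9   9] [359. 193.] [ 479.3 -381.    16. ]
49 [333 200   9  10] [337.  204.5] [ 460.7 -346.8   16. ]
54 [373 205   9   8] [377.  208.5] [ 453.1 -415.3   16. ]
```

View pics/c5.png

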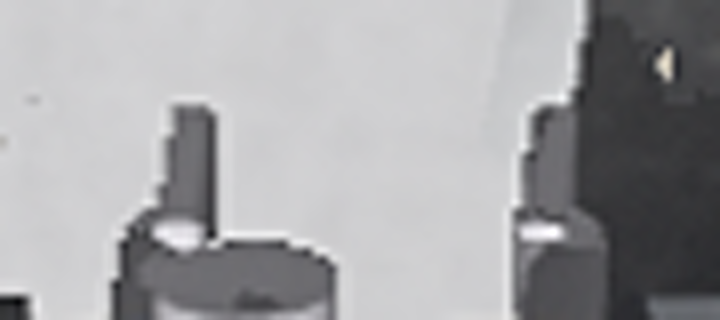

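c5 shows the tips hanging about 8 px right of the tool axis: tips at crop (193,105) and (555,108), i.e. image (244,208) and (289,208). That makes the tongs tilted about 0.08 rad, so I'll roll the tool by that much and aim with the measured offset.

>>> nudge_tcp:
  deltas: [38,0,0,0,0.04,0,0,38,0,0,0,0.04,0,0,38,0,0,0,0,0,0,38,0,0,0,0,0,0]

```text
time_s: 12.65
eef_pos: [438.7, -308.2, 157.1]
tool_rot: [-3.055, -0.209, 0.009]
ft_force: [-0.6, 0.4, -0.5]
gripper_width: 38.2
grip_force: 6.9
```

Create tip.py:
```python
from cast import *
OFF=np.array([-1.5,5.4,48.8])
def st(n=1):
    s=get_state(); return np.array(s['eef_pos']),R.from_rotvec(s['tool_rot']).as_matrix()
def go(T,off=OFF):
    t,M=st(); return (M.T@(np.array(T)-t-M@off)).round(1)
```

Run:
```python
from tip import *
a,fa=load('w10');b,fb=load('w8')
for p,q in zip(castings(a,fa,False),castings(b,fb,False)): print(tri(a,proj(a,p),b,proj(b,q)))
t,M=st();print(t,M.round(3).tolist()); print('A at 45',go((506.3,-350.6,45)),'at 10.5',go((506.3,-350.6,10.5)))
c,f=snap('wrist','w11'); print('tips pred',[proj(c,t+M@np.array([0,q+5.4,49])) for q in(-15.5,15.5)])
cv2.imwrite('pics/c6.png',cv2.resize(f[180:250,200:330],None,fx=6,fy=6,interpolation=cv2.INTER_CUBIC)[:,:,::-1])
g=cv2.cvtColor(f,cv2.COLOR_RGB2GRAY)
for r in(206,209,212,215): print(r,g[r,225:310].tolist())
```

```text
(array([ 506.12496477, -352.79586892,    7.26630429]), np.float64(1.1422686759814518))
(array([ 494.09676779, -417.47241604,   10.71407329]), np.float64(0.49581195601533634))
(array([ 477.87427899, -382.65597256,   11.58667933]), np.float64(0.07940032459742702))
(array([ 457.53613208, -349.06116625,    7.70494335]), np.float64(0.12037719343809122))
(array([ 449.18929206, -419.69197513,    6.20869726]), np.float64(0.16397638686079524))
[ 438.66774582 -308.15842959  157.0935556 ] [[0.991, 0.136, -0.011], [0.136, -0.988, 0.079], [-0.0, -0.08, -0.997]]
A at 45 [62.8 54.6 58.8] at 10.5 [62.8 57.4 93.2]
tips pred [array([244.85052482, 212.0068009 ]), array([289.60180882, 211.93529009])]
206 [205, 205, 205, 205, 205, 205, 205, 204, 204, 204, 205, 204, 203, 204, 205, 206, 208, 209, 210, 210, 210, 210, 210, 210, 208, 207, 207, 205, 205, 205, 205, 205, 206, 207, 207, 206, 205, 205, 204, 204, 204, 203, 203, 204, 204, 204, 205, 205, 206, 206, 207, 206, 2
[... 702 characters left out ...]
208, 207, 205, 202, 201, 201, 203, 205, 207, 206, 205, 205, 204, 203, 203, 203, 204, 205, 207, 206, 206, 206, 205, 204, 203, 203, 204, 204, 205, 205, 205, 205, 204, 204, 207, 218, 148, 80, 80, 83, 81, 67, 208, 206, 201, 202, 202, 204, 204, 204, 208, 224, 53, 71, 76, 77, 76, 55, 56, 55]
215 [206, 206, 207, 207, 208, 207, 207, 207, 206, 204, 204, 205, 206, 207, 215, 176, 104, 110, 111, 109, 94, 68, 193, 212, 206, 204, 203, 202, 202, 202, 202, 203, 205, 206, 206, 205, 205, 203, 203, 204, 204, 205, 206, 208, 208, 206, 206, 205, 204, 204, 205, 204, 205, 206, 206, 205, 205, 205, 207, 219, 130, 67, 81, 84, 83, 82, 68, 210, 205, 202, 202, 205, 203, 205, 206, 209, 227, 50, 67, 73, 73, 55, 57, 58, 58]
```

>>> nudge_tcp:
  deltas: [38,20,18,0,0,0,0,38,20,18,10,0,0,0,38,20,18,20,0,0,0,38,2.8,1.8,25,0,0,0,38,0,0,17,0,0,0,38,0,0,0,0,0,0,38,0,0,0,0,0,0]

```text
time_s: 13.28
eef_pos: [506.5, -348.1, 79.7]
tool_rot: [-3.052, -0.209, 0.013]
ft_force: [0.6, 0.2, -0.8]
gripper_width: 38.4
grip_force: 6.9
```

Run:
```python
from tip import *
t,M=st();print(go((506.3,-350.6,10.5)))
c,f=snap('wrist','w12'); print('tips pred',[proj(c,t+M@(OFF+[0,q,0])) for q in(-15.5,15.5)]); castings(c,f,z=16)
cv2.imwrite('pics/c6.png',cv2.resize(f[130:290,180:380],None,fx=4,fy=3.7,interpolation=cv2.INTER_CUBIC)[:,:,::-1])
```

```text
[ 1.2  2.7 20. ]
tips pred [array([244.8735735 , 214.12874724]), array([289.54321291, 214.05262625])]
269 [262 193  19  22] [271.  203.5] [ 507.8 -351.2   16. ]
265 [342 221  20  21] [351.5 231. ] [ 495.5 -416.    16. ]
29 [263 250   3  15] [264. 257.] [ 461.9 -352.5   16. ]
45 [335 267  13  11] [341. 272.] [ 457.6 -417.2   16. ]
```

View pics/c6.png

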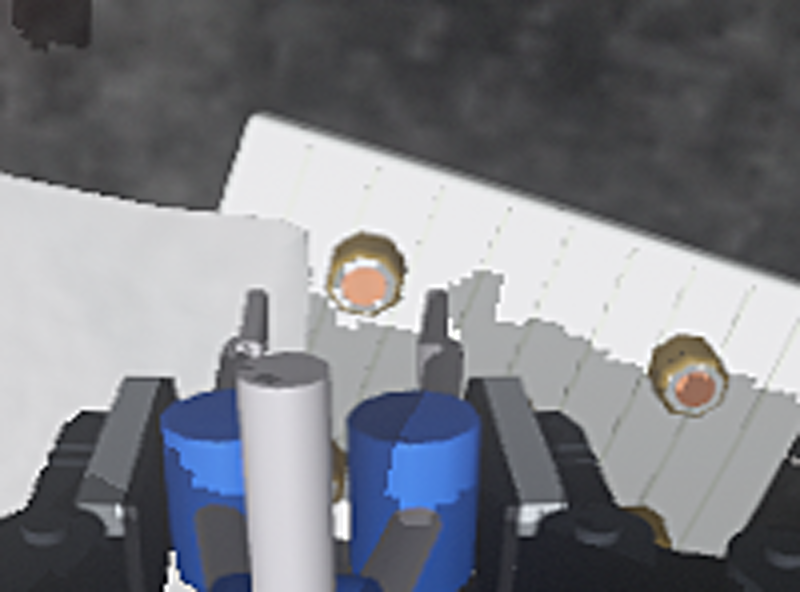

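c6: casting top face is at image (270.8,207.6), between the open tips at (244,208.6) and (289,208.6), which are still above it. Compute the exact offset.

Run:
```python
from tip import *
t,M=st();c=cam('wrist')
p=onz(c,(270.8,207.6),20); z=(t+M@OFF)[2]; e=[onz(c,u,z) for u in((244,208.6),(289.2,208.6))]
print('cast',p,'tips far edge',e,'pred mid',t+M@OFF)
mid=(e[0]+e[1])/2-4.5*M[:,0]; print('mid seen',mid,'diff tool',(M.T@(np.array([*p[:2],10.5])-mid)).round(1)); print('OFF',(M.T@(mid-t)).round(1))
```

```text
cast [ 506.64520944 -352.62501158   20.        ] tips far edge [array([ 507.54351487, -334.27117905,   32.27560613]), array([ 512.70196586, -365.04779755,   32.27560613])] pred mid [ 506.16088192 -350.78491618   32.27560613]
mid seen [ 505.66465464 -350.27224378   32.27714508] diff tool [ 0.7  4.2 21.5]
OFF [-1.9  4.8 48.8]
```

>>> nudge_tcp:
  deltas: [38,0.7,2.5,0,0,0,0,38,0,0.7,9,0,0,0,38,0,1,12,0,0,0,38,0,0,0,0,0,0,38,0,0,0,0,0,0,25,0,0,0,0,0,0,25,0,0,0,0,0,0,25,0,0,0,0,0,0,25,0,0,0,0,0,0,25,0,0,0,0,0,0,25,0,-1.2,-15,0,0,0,25,0,-2.4,-30,0,0,0,25,0,-2.4,-30,0,0,0,25,0,0,0,0,0,0]
  clamp_n: 30

```text
time_s: 14.5
eef_pos: [512.2, -355.0, 142.3]
tool_rot: [-3.062, -0.209, -0.005]
ft_force: [1.4, -1.4, 0.1]
gripper_width: 33.1
grip_force: 29.9
```

Run:
```python
from tip import *
t,M=st();print((t+M@OFF).round(1)); c,f=snap('wrist','w13'); castings(c,f,z=20+75)
print(go((630,-57,95)))
```

```text
[ 511.3 -357.    93.2]
159 [322 201  15  16] [329.  208.5] [ 522.7 -398.2   95. ]
317 [256 203  22  25] [266.5 215. ] [ 511.3 -356.6   95. ]
145 [285 212  14  16] [291.5 219.5] [ 510.8 -374.1   95. ]
59 [316 240  11  13] [321. 246.] [ 493.7 -398.8   95. ]
[ 159.1 -279.8   17.4]
```

>>> nudge_tcp:
  deltas: [25,10,-17,0,0,0,0,25,18,-31,2,0,0,0,25,18,-31,2,0,0,0,25,18,-31,2,0,0,0,25,18,-31,2,0,0,0,25,18,-31,2,0,0,0,25,18,-31,2,0,0,0,25,18,-31,2,0,0,0,25,18,-31,2,0,0,0,25,15,-29,1,0,0,0,25,0,0,0,0,0,0,25,0,0,0,0,0,0]
  clamp_n: 30

```text
time_s: 15.55
eef_pos: [635.7, -35.6, 140.4]
tool_rot: [-3.054, -0.213, 0.011]
ft_force: [-0.9, -1.0, -1.1]
gripper_width: 32.9
grip_force: 30.0
```

Run:
```python
from tip import *
t,M=st();print((t+M@OFF).round(1)); c,f=snap('wrist','w14'); x=(630.5,-57)
for _ in range(3): x,n,e=rim(c,f,x)
print(x,n,e); print(go((x[0]+12,x[1],31)),go((x[0]+12,x[1],31))-0)
```

```text
[634.4 -37.3  91.3]
[629.93882829 -55.6426985 ] 53 0.5830157137015988
[ 5.7 22.7 58.6] [ 5.7 22.7 58.6]
```

>>> nudge_tcp:
  deltas: [25,5.7,18,0,0,0,0,25,0,1.7,20,0,0,0,25,0,1.6,20,0,0,0,25,0,1.5,18.5,0,0,0,25,0,0,0,0,0,0,25,0,0,0,0,0,0,38,0,0,0,0,0,0,38,0,0,0,0,0,0,38,0,0,0,0,0,0,38,0,0,0,0,0,0,38,0,-1.6,-20,0,0,0,38,0,-1.7,-20,0,0,0,38,0,-1.7,-20,0,0,0,38,0,0,0,0,0,0]
  clamp_n: 30

```text
time_s: 16.77
eef_pos: [647.7, -54.9, 147.7]
tool_rot: [-3.057, -0.209, -0.006]
ft_force: [2.5, -0.2, 0.5]
gripper_width: 38.1
grip_force: 6.9
```

Run:
```python
from tip import *
t,M=st();print((t+M@OFF).round(1)); c,f=snap('wrist','w15'); x=(630.5,-57)
for _ in range(3): x,n,e=rim(c,f,x)
print(x,n,e); castings(c,f,z=32,guess=(630,-57)); print('next',go((494.8,-416,50)))
```

```text
[646.9 -56.6  98.6]
[629.90676362 -56.28595495] 50 0.5751041713900982
193 [265 181  15  17] [272. 189.] [645.2 -57.6  32. ]
77 [307 184  10  28] [311.5 197.5] [642.9 -94.5  32. ]
next [-198.8  338.2   18.8]
```

>>> nudge_tcp:
  deltas: [38,-10,17,-1,0,0,0,38,-20,34,-2.5,0,0,0,38,-20,34,-2.5,0,0,0,38,-20,34,-2.5,0,0,0,38,-20,34,-2.5,0,0,0,38,-20,34,-2.5,0,0,0,38,-20,34,-2.5,0,0,0,38,-20,34,-2.5,0,0,0,38,-20,34,-2.5,0,0,0,38,-20,34,-2,0,0,0,38,-8,14,0,0,0,0,38,0,0,0,0,0,0,38,0,0,0,0,0,0]

```text
time_s: 17.9
eef_pos: [492.9, -415.9, 136.3]
tool_rot: [-3.053, -0.204, 0.01]
ft_force: [0.2, 0.8, -0.5]
gripper_width: 38.2
grip_force: 6.9
```

Run:
```python
from tip import *
t,M=st();print((t+M@OFF).round(1)); c,f=snap('wrist','w16'); castings(c,f,z=16); print('next',go((495,-417,30)),go((495,-417,10.5)))
```

```text
[ 491.5 -417.5   87.3]
179 [265 173  15  17] [272. 181.] [ 495.2 -417.2   16. ]
165 [225 185  16  16] [232.5 192.5] [ 478.3 -382.2   16. ]
173 [189 198  16  15] [196.5 205. ] [ 459.8 -348.1   16. ]
153 [259 216  14  16] [265.5 223.5] [ 452.1 -417.2   16. ]
next [ 2.8  5.6 57.2] [ 2.8  7.2 76.7]
```

>>> nudge_tcp:
  deltas: [38,2.8,1.5,15,0,0,0,38,0,1.5,22,0,0,0,38,0,1.6,20,0,0,0,38,0,1.6,12,0,0,0,38,0,1,7.7,0,0,0,38,0,0,0,0,0,0,38,0,0,0,0,0,0,25,0,0,0,0,0,0,25,0,0,0,0,0,0,25,0,0,0,0,0,0,25,0,0,0,0,0,0,25,0,0,0,0,0,0,25,0,-1.2,-15,0,0,0,25,0,-2.4,-30,0,0,0,25,0,-2.8,-35,0,0,0,25,0,0,0,0,0,0,25,0,0,0,0,0,0]
  clamp_n: 30

```text
time_s: 19.37
eef_pos: [498.7, -418.8, 145.9]
tool_rot: [-3.061, -0.208, -0.0]
ft_force: [-0.4, 0.8, -0.8]
gripper_width: 33.2
grip_force: 29.8
```

Run:
```python
from tip import *
t,M=st();T=(t+M@OFF);print(T.round(1)); c,f=snap('wrist','w17'); castings(c,f,z=T[2]+4,guess=T[:2])
print(go((616,-57,90)))
```

```text
[ 497.7 -420.7   96.8]
145 [223 188  14  15] [229.5 195. ] [ 508.8 -393.7  100.8]
158 [188 200  15  16] [195.  207.5] [ 495.7 -370.4  100.8]
364 [256 206  22  25] [266.5 218. ] [ 496.4 -420.6  100.8]
[ 167.7 -341.4   31. ]
```

>>> nudge_tcp:
  deltas: [25,8,-17,1.5,0,0,0,25,16.5,-33,3,0,0,0,25,16.5,-33,3,0,0,0,25,16.5,-33,3,0,0,0,25,16.5,-33,3,0,0,0,25,16.5,-33,3,0,0,0,25,16.5,-33,3,0,0,0,25,16.5,-33,3,0,0,0,25,16.5,-33,3,0,0,0,25,16.5,-33,3,0,0,0,25,11,-27,2.5,0,0,0,25,0,0,0,0,0,0,25,0,0,0,0,0,0]
  clamp_n: 30

```text
time_s: 20.5
eef_pos: [615.1, -52.9, 135.6]
tool_rot: [-3.054, -0.213, 0.013]
ft_force: [0.4, 0.1, -0.8]
gripper_width: 32.7
grip_force: 29.9
```

Run:
```python
from tip import *
t,M=st();T=(t+M@OFF);print(T.round(1)); c,f=snap('wrist','w18'); x=(630.5,-57)
for _ in range(3): x,n,e=rim(c,f,x)
print(x,n,e);castings(c,f,z=32,guess=T[:2])
print(go((x[0]-13,x[1],31)))
```

```text
[613.6 -54.6  86.5]
[630.76626227 -55.67152008] 71 1.140994277869794
215 [272 147  17  19] [280. 156.] [644.6 -57.7  32. ]
384 [258 206  20  24] [267.5 217.5] [587.8 -55.5  32. ]
[ 4.3  4.8 55.5]
```

>>> nudge_tcp:
  deltas: [25,4.3,1.6,18,0,0,0,25,0,1.6,20,0,0,0,25,0,1.6,17.5,0,0,0,25,0,0,0,0,0,0,38,0,0,0,0,0,0,38,0,0,0,0,0,0,38,0,0,0,0,0,0,38,0,0,0,0,0,0,38,0,-1.6,-18,0,0,0,38,0,-1.6,-20,0,0,0,38,0,-1.6,-22,0,0,0,38,-15,20,-2,0,0,0,38,-21,29,-2.4,0,0,0,38,-21,29,-2.4,0,0,0,38,-21,29,-2.4,0,0,0,38,-21,29,-2.4,0,0,0,38,-21,29,-2.4,0,0,0,38,-21,29,-2.4,0,0,0,38,-21,29,-2.4,0,0,0,38,-21,29,-2.4,0,0,0]
  clamp_n: 30

```text
time_s: 22.22
eef_pos: [472.9, -331.6, 144.1]
tool_rot: [-3.056, -0.208, 0.006]
ft_force: [0.0, -0.4, 0.1]
gripper_width: 37.9
grip_force: 6.9
```

>>> nudge_tcp:
  deltas: [38,-12,16,-1,0,0,0,38,0,0,0,0,0,0,38,0,0,0,0,0,0]

```text
time_s: 22.47
eef_pos: [463.6, -348.6, 143.4]
tool_rot: [-3.056, -0.204, 0.006]
ft_force: [-0.5, 0.0, -1.2]
gripper_width: 37.9
grip_force: 6.9
```

Run:
```python
from tip import *
t,M=st();T=(t+M@OFF);print(T.round(1)); c,f=snap('wrist','w19'); castings(c,f,z=16); print('next',go((460,-349.3,10.5)))
c,f=snap('top','t2'); castings(c,f,z=30,guess=(630,-57));
```

```text
[ 462.3 -350.3   94.3]
177 [301 164  15  16] [308.  171.5] [ 478.5 -382.    16. ]
152 [262 178  14  16] [268.5 185.5] [ 459.3 -347.6   16. ]
166 [330 196  15  14] [337.  202.5] [ 452.8 -415.6   16. ]
next [-2.8  6.4 83.4]
99 [215 182  21  22] [225.  192.5] [618.1 -71.   30. ]
```

>>> nudge_tcp:
  deltas: [38,-3,0.3,15,0,0,0,38,0,1.3,25,0,0,0,38,0,1.3,22,0,0,0,38,0,1.2,14,0,0,0,38,0,1,7.4,0,0,0,38,0,0,0,0,0,0,38,0,0,0,0,0,0,25,0,0,0,0,0,0,25,0,0,0,0,0,0,25,0,0,0,0,0,0,25,0,0,0,0,0,0,25,0,0,0,0,0,0,25,0,-1.2,-15,0,0,0,25,0,-2.4,-30,0,0,0,25,0,-2.8,-35,0,0,0,25,0,0,0,0,0,0,25,0,0,0,0,0,0]
  clamp_n: 30

```text
time_s: 23.98
eef_pos: [462.4, -348.0, 142.5]
tool_rot: [-3.059, -0.208, 0.001]
ft_force: [-0.3, -0.4, -1.6]
gripper_width: 33.0
grip_force: 30.0
```

Run:
```python
from tip import *
t,M=st();T=(t+M@OFF);print(T.round(1)); c,f=snap('wrist','w20'); castings(c,f,z=T[2]+4,guess=T[:2])
print(go((630,-43,90)))
```

```text
[ 461.4 -349.8   93.4]
156 [301 163  15  16] [308.  170.5] [ 497.1 -371.5   97.4]
172 [331 195  15  16] [338.  202.5] [ 478.7 -395.7   97.4]
390 [257 206  22  25] [267.5 218. ] [ 460.2 -350.4   97.4]
[ 209.9 -278.8   23.4]
```

>>> nudge_tcp:
  deltas: [25,11,-14,1,0,0,0,25,21,-27.5,2.4,0,0,0,25,21,-27.5,2.4,0,0,0,25,21,-27.5,2.4,0,0,0,25,21,-27.5,2.4,0,0,0,25,21,-27.5,2.4,0,0,0,25,21,-27.5,2.4,0,0,0,25,21,-27.5,2.4,0,0,0,25,21,-27.5,2.4,0,0,0,25,21,-27.5,2.4,0,0,0,25,10,-12,1,0,0,0,25,0,0,0,0,0,0,25,0,0,0,0,0,0]
  clamp_n: 30

```text
time_s: 25.12
eef_pos: [630.3, -45.2, 135.6]
tool_rot: [-3.054, -0.211, 0.014]
ft_force: [-0.1, -1.0, -0.2]
gripper_width: 32.8
grip_force: 30.1
```

Run:
```python
from tip import *
t,M=st();T=(t+M@OFF);print(T.round(1)); c,f=snap('wrist','w21'); x=(630.5,-57)
for _ in range(3): x,n,e=rim(c,f,x)
print(x,n,e);castings(c,f,z=32,guess=T[:2])
print(go((x[0],x[1]+8,36)))
```

```text
[628.9 -46.9  86.5]
[630.42676269 -55.93488782] 57 0.7556506473217439
225 [278 166  17  18] [286.  174.5] [644.9 -57.6  32. ]
529 [258 198  31  33] [273. 214.] [607.2 -52.1  32. ]
[ 1.8  4.4 50.6]
```

>>> nudge_tcp:
  deltas: [25,1.8,1.4,18,0,0,0,25,0,1.6,18,0,0,0,25,0,1.4,14.5,0,0,0,25,0,0,0,0,0,0,38,0,0,0,0,0,0,38,0,0,0,0,0,0,38,0,0,0,0,0,0,38,0,0,0,0,0,0,38,0,-1.6,-18,0,0,0,38,0,-1.6,-20,0,0,0,38,0,-1.6,-20,0,0,0,38,-14,20,-1.6,0,0,0,38,-22,33,-2.6,0,0,0,38,-22,33,-2.6,0,0,0,38,-22,33,-2.6,0,0,0,38,-22,33,-2.6,0,0,0,38,-22,33,-2.6,0,0,0,38,-22,33,-2.6,0,0,0,38,-22,33,-2.6,0,0,0,38,-22,33,-2.6,0,0,0]
  clamp_n: 30

```text
time_s: 26.83
eef_pos: [483.0, -355.6, 145.9]
tool_rot: [-3.056, -0.208, 0.006]
ft_force: [0.8, 0.5, -0.6]
gripper_width: 38.1
grip_force: 6.8
```

>>> nudge_tcp:
  deltas: [38,-22,33,-2.6,0,0,0,38,-15,23,-2,0,0,0,38,0,0,0,0,0,0,38,0,0,0,0,0,0]

```text
time_s: 27.17
eef_pos: [454.1, -416.2, 145.7]
tool_rot: [-3.056, -0.203, 0.006]
ft_force: [1.2, 0.4, -1.6]
gripper_width: 38.1
grip_force: 6.8
```

Run:
```python
from tip import *
t,M=st();T=(t+M@OFF);print(T.round(1)); c,f=snap('wrist','w22'); castings(c,f,z=16); print('next',go((452.5,-417,10.5)))
```

```text
[ 452.9 -417.9   96.6]
151 [231 143  15  16] [238.  150.5] [ 478.5 -382.3   16. ]
163 [264 176  14  15] [270.5 183. ] [ 451.9 -416.7   16. ]
next [-1.   7.2 85.5]
```

>>> nudge_tcp:
  deltas: [38,-0.8,1.2,17,0,0,0,38,0,1.7,25,0,0,0,38,0,1.6,22,0,0,0,38,0,1.4,14,0,0,0,38,0,1,7.5,0,0,0,38,0,0,0,0,0,0,38,0,0,0,0,0,0,25,0,0,0,0,0,0,25,0,0,0,0,0,0,25,0,0,0,0,0,0,25,0,0,0,0,0,0,25,0,0,0,0,0,0,25,0,-1.2,-15,0,0,0,25,0,-2.4,-30,0,0,0,25,0,-2.8,-35,0,0,0,25,0,0,0,0,0,0,25,0,0,0,0,0,0]
  clamp_n: 30

```text
time_s: 28.63
eef_pos: [455.4, -416.5, 142.8]
tool_rot: [-3.06, -0.208, 0.002]
ft_force: [-0.2, 1.2, -0.9]
gripper_width: 33.0
grip_force: 30.0
```

Run:
```python
from tip import *
t,M=st();T=(t+M@OFF);print(T.round(1)); c,f=snap('wrist','w23'); castings(c,f,z=T[2]+4,guess=T[:2])
print(go((630.4,-65,90)))
```

```text
[ 454.4 -418.4   93.7]
153 [229 145  16  15] [236.5 152. ] [ 495.2 -392.7   97.7]
418 [258 207  21  24] [268.  218.5] [ 452.9 -419.3   97.7]
[ 223.4 -323.6   27. ]
```

>>> nudge_tcp:
  deltas: [25,11,-16,1.3,0,0,0,25,22.4,-32.5,2.7,0,0,0,25,22.4,-32.5,2.7,0,0,0,25,22.4,-32.5,2.7,0,0,0,25,22.4,-32.5,2.7,0,0,0,25,22.4,-32.5,2.7,0,0,0,25,22.4,-32.5,2.7,0,0,0,25,22.4,-32.5,2.7,0,0,0,25,22.4,-32.5,2.7,0,0,0,25,22.4,-32.5,2.7,0,0,0,25,10.8,-15,1.4,0,0,0,25,0,0,0,0,0,0,25,0,0,0,0,0,0]
  clamp_n: 30

```text
time_s: 29.77
eef_pos: [629.9, -61.4, 135.9]
tool_rot: [-3.054, -0.212, 0.014]
ft_force: [-0.3, -0.7, -0.3]
gripper_width: 33.0
grip_force: 30.1
```

Run:
```python
from tip import *
t,M=st();T=(t+M@OFF);print(T.round(1)); c,f=snap('wrist','w24'); x=(630.5,-57)
for _ in range(3): x,n,e=rim(c,f,x)
print(x,n,e);castings(c,f,z=32,guess=T[:2])
print(go((x[0],x[1]-8,39)))
```

```text
[628.5 -63.1  86.8]
[630.81195687 -55.71921995] 66 0.8703006917352702
222 [259 163  17  18] [267.  171.5] [644.3 -57.4  32. ]
86 [306 167   9  31] [310. 182.] [641.1 -95.2  32. ]
767 [247 180  32  51] [262.5 205. ] [613.6 -57.8  32. ]
[ 2.8  3.8 47.9]
```

>>> nudge_tcp:
  deltas: [25,2.8,1.2,17,0,0,0,25,0,1.4,17,0,0,0,25,0,1.2,14,0,0,0,25,0,0,0,0,0,0,38,0,0,0,0,0,0,38,0,0,0,0,0,0,38,0,0,0,0,0,0,38,0,0,0,0,0,0,38,0,-1.6,-16,0,0,0,38,0,-1.6,-20,0,0,0,38,0,-1.6,-20,0,0,0,38,-14,21,-1.6,0,0,0,38,-21,32,-2.6,0,0,0,38,-21,32,-2.6,0,0,0,38,-21,32,-2.6,0,0,0,38,-21,32,-2.6,0,0,0,38,-21,32,-2.6,0,0,0,38,-21,32,-2.6,0,0,0,38,-21,32,-2.6,0,0,0,38,-21,32,-2.6,0,0,0]
  clamp_n: 30

```text
time_s: 31.48
eef_pos: [490.6, -363.8, 147.7]
tool_rot: [-3.056, -0.208, 0.006]
ft_force: [1.1, -1.0, -0.0]
gripper_width: 37.9
grip_force: 6.8
```

>>> nudge_tcp:
  deltas: [38,-12,18,-2,0,0,0,38,0,0,0,0,0,0,38,0,0,0,0,0,0]

```text
time_s: 31.73
eef_pos: [481.5, -383.0, 147.9]
tool_rot: [-3.056, -0.204, 0.006]
ft_force: [0.3, 1.2, -0.3]
gripper_width: 38.2
grip_force: 6.8
```

Run:
```python
from tip import *
t,M=st();T=(t+M@OFF);print(T.round(1)); c,f=snap('wrist','w25'); castings(c,f,z=16); print('next',go((478.8,-382.8,10.5)))
```

```text
[ 480.3 -384.7   98.8]
161 [262 176  14  15] [268.5 183. ] [ 478.3 -381.6   16. ]
next [-1.9  6.1 87.9]
```

>>> nudge_tcp:
  deltas: [38,-1.9,0.2,19,0,0,0,38,0,1.7,25,0,0,0,38,0,1.6,22,0,0,0,38,0,1.2,14,0,0,0,38,0,1,8,0,0,0,38,0,0,0,0,0,0,38,0,0,0,0,0,0,25,0,0,0,0,0,0,25,0,0,0,0,0,0,25,0,0,0,0,0,0,25,0,0,0,0,0,0,25,0,0,0,0,0,0,25,0,-1.2,-15,0,0,0,25,0,-2.4,-30,0,0,0,25,0,-2.8,-35,0,0,0,25,0,0,0,0,0,0,25,0,0,0,0,0,0]
  clamp_n: 30

```text
time_s: 33.2
eef_pos: [481.4, -382.2, 142.5]
tool_rot: [-3.06, -0.208, 0.001]
ft_force: [-0.7, 0.3, -0.7]
gripper_width: 33.0
grip_force: 30.0
```

Run:
```python
from tip import *
t,M=st();T=(t+M@OFF);print(T.round(1)); c,f=snap('wrist','w26'); castings(c,f,z=T[2]+4,guess=T[:2])
print(go((630.4,-56,90)))
```

```text
[ 480.4 -384.1   93.4]
340 [258 206  21  24] [268.  217.5] [ 479.7 -384.9   97.4]
[ 194.3 -302.3   25.1]
```

>>> nudge_tcp:
  deltas: [25,10,-15,1.2,0,0,0,25,19.5,-30.4,2.5,0,0,0,25,19.5,-30.4,2.5,0,0,0,25,19.5,-30.4,2.5,0,0,0,25,19.5,-30.4,2.5,0,0,0,25,19.5,-30.4,2.5,0,0,0,25,19.5,-30.4,2.5,0,0,0,25,19.5,-30.4,2.5,0,0,0,25,19.5,-30.4,2.5,0,0,0,25,19.5,-30.4,2.5,0,0,0,25,8.8,-13.7,1.4,0,0,0,25,0,0,0,0,0,0,25,0,0,0,0,0,0]
  clamp_n: 30

```text
time_s: 34.33
eef_pos: [630.0, -52.9, 136.3]
tool_rot: [-3.054, -0.211, 0.014]
ft_force: [-0.3, -0.1, -0.8]
gripper_width: 32.7
grip_force: 30.1
```

Run:
```python
from tip import *
t,M=st();T=(t+M@OFF);print(T.round(1)); c,f=snap('wrist','w27'); x=(630.5,-57)
for _ in range(3): x,n,e=rim(c,f,x)
print(x,n,e);castings(c,f,z=32,guess=T[:2])
print(go((x[0],x[1]-1,43)))
```

```text
[628.5 -54.6  87.2]
[630.48285719 -55.75959656] 62 0.8357397453034956
59 [314 168  10  23] [318.5 179. ] [644.9 -93.6  32. ]
[ 2.   5.  44.3]
```

>>> nudge_tcp:
  deltas: [25,2,2.5,16,0,0,0,25,0,1.2,16,0,0,0,25,0,1.2,12.5,0,0,0,25,0,0,0,0,0,0,25,0,0,0,0,0,0,38,0,0,0,0,0,0,38,0,0,0,0,0,0,38,0,0,0,0,0,0,38,0,0,0,0,0,0,38,0,-1.6,-16,0,0,0,38,0,-1.6,-20,0,0,0,38,0,-1.6,-20,0,0,0,38,-25,0,0,0,0,0,38,-25,0,0,0,0,0,38,-25,0,0,0,0,0,38,0,0,0,0,0,0,38,0,0,0,0,0,0]
  clamp_n: 30

```text
time_s: 35.8
eef_pos: [558.1, -64.5, 150.1]
tool_rot: [-3.055, -0.207, 0.007]
ft_force: [0.9, 0.8, -0.5]
gripper_width: 38.4
grip_force: 6.8
```

Run:
```python
from tip import *
t,M=st();print((t+M@OFF).round(1)); c,f=snap('wrist','w28'); np.save('w28.npy',np.r_[c['R'].ravel(),c['t']]); x=(630.5,-57)
for _ in range(3): x,n,e=rim(c,f,x)
print(x,n,e);castings(c,f,z=32,guess=x)
# big blob too
H,S,V=hsv(f); m=cv2.morphologyEx(((H>5)&(H<26)&(S>60)).astype(np.uint8),cv2.MORPH_CLOSE,np.ones((3,3)))
for b in blobs(m,25): print(b[0],b[1],onz(c,b[2],32).round())
u,v=proj(c,(*x,40)).astype(int); cv2.imwrite('pics/c7.png',cv2.resize(f[max(0,v-75):v+75,u-100:u+100],None,fx=3,fy=3,interpolation=cv2.INTER_CUBIC)[:,:,::-1]); print(u,v)
```

```text
[556.8 -66.2 101. ]
[630.39553441 -56.69444363] 72 0.4225846747115476
37 [313 102  11  32] [318.  117.5] [624.3 -97.3  32. ]
905 [255  81  35  50] [628. -57.  32.]
37 [313 102  11  32] [624. -98.  32.]
272 103
```

View pics/c7.png

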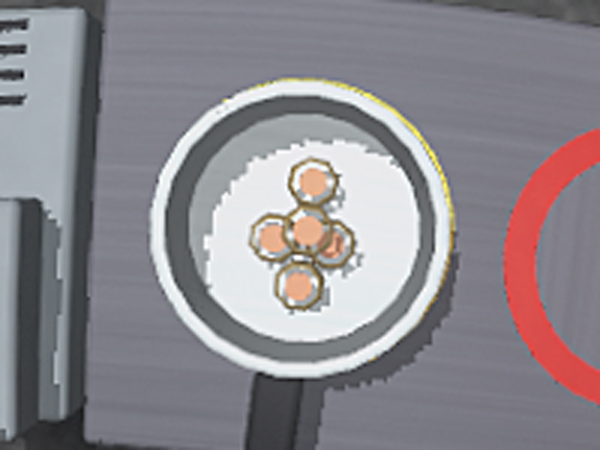

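c7 shows all five castings in the black pan on the yellow ring, four on the floor and one on top at (308,230). Now the tongs go back above the stand; I've used all my picture views, so checks are numeric from here.

>>> nudge_tcp:
  deltas: [38,0,-2.4,-30,0,0,0,38,0,-2.4,-30,0,0,0,38,0,0,0,0,0,0]

```text
time_s: 36.1
eef_pos: [564.2, -65.1, 217.1]
tool_rot: [-3.057, -0.209, -0.01]
ft_force: [2.6, -0.4, 1.2]
gripper_width: 38.1
grip_force: 6.8
```

Run:
```python
from tip import *
print(go((463,-164.2,160)))
```

```text
[-112.9   83.1    0.3]
```

>>> nudge_tcp:
  deltas: [38,-15,11,0,0,0,0,38,-28,21,0,0,0,0,38,-28,21,0,0,0,0,38,-26,19,0,0,0,0,38,-16,11,0,0,0,0,38,0,0,0,0,0,0,38,0,0,0,0,0,0,38,0,0,0,0,0,0]

```text
time_s: 36.77
eef_pos: [459.5, -161.8, 203.6]
tool_rot: [-3.055, -0.207, 0.006]
ft_force: [-0.2, 0.6, 0.1]
gripper_width: 37.8
grip_force: 6.8
```

Run:
```python
from tip import *
T=[go((463,-164.2,30)) for _ in range(1)]; print(T)
c,f=snap('wrist','w29'); t,M=st()
H,S,V=hsv(f)
for b in blobs(masks(f)['blue'],40): print(b[:3])
# predicted: tongs pieces upright in world
tip=t+M@OFF; X=np.array([.99,.139,0]);Y=np.array([-.139,.99,0])
for n,d in(('pin+x end',(34,0,100)),('roll+y',(0,18,66)),('roll-y',(0,-18,66)),('block',(0,0,112))): print(n,proj(c,tip+X*d[0]+Y*d[1]+[0,0,d[2]]).round(1))
for n,d in(('post+x L',(26,13.5,138)),('post+x R',(26,-13.5,138)),('base FL',(40,35,8)),('base FR',(40,-35,8))): print(n,proj(c,np.array([463,-164.2,0])+X*d[0]+Y*d[1]+[0,0,d[2]]).round(1))
g=cv2.cvtColor(f,cv2.COLOR_RGB2GRAY); print(g[228:320:6,225:300:3])
```

```text
[array([  4.4,  11.3, 124.1])]
(np.int32(65), array([26,  0, 16, 11], dtype=int32), array([32.50769231,  4.36923077]))
(np.int32(108), array([354,   0,  23,  60], dtype=int32), array([361.15740741,  28.08333333]))
(np.int32(141), array([15, 11, 30, 14], dtype=int32), array([29.45390071, 17.14184397]))
(np.int32(444), array([221, 243,  20,  47], dtype=int32), array([229.58333333, 262.4527027 ]))
(np.int32(897), array([268, 244,  32,  50], dtype=int32), array([284.62987737, 266.77703456]))
(np.int32(1448), array([229, 287,  47,  44], dtype=int32), array([252.6070442 , 311.83977901]))
pin+x end [250.5 231.5]
roll+y [223.1 262.4]
roll-y [295.9 265.2]
block [248.8 329.3]
post+x L [251.9 165.4]
post+x R [289.5 165.9]
base FL [245.  128.4]
base FR [306.6 129. ]
[[210 206 207 185  83  84  85 107 108 110 109 106 131 129 122 214 213 117
  122 125 103  81  83 108 228]
 [221 209 212  66  83 138 106 108 109 108 108 107 118 214 209 210 208 209
  210 210 111
[... 788 characters left out ...]
09 209 199 180 141 214  96  70  76  79
   83  87  93  79  75  71  61]
 [232  61  83  47  52  49 184 202 209 209 199 181 144  33  41  53  77  83
   87  89  78  78  75  62 225]
 [209 212  32  53  54  55 110 205 209 209 199 186 105  54  52  53  52  74
   87 184 220 217 209 207 206]
 [206 228  65  69  69  71  72  71  68  66  68  72  75  77  76  71  64  62
  221 205 207 206 210 208 207]
 [205 225  65  76  80  79  80  81  80  81  79  80  82  83  82  77  72 187
  206 205 207 206 207 209 206]
 [203 203  50  75  76  78  78  79  80  80  80  80  81  79  79  78  72 199
  208 204 206 209 206 208 130]
 [ 78  36  64  74  76  79  78  78  78  77  78  79  79  79  79  74  69 208
  207 206 206 206 208 207 210]]
```

Run:
```python
from tip import *
f=np.ascontiguousarray(cv2.imread('pics/w29.png')[:,:,::-1]); g=cv2.cvtColor(f,cv2.COLOR_RGB2GRAY)
print(g[110:226:5,225:330:4])
```

```text
[[ 73  72  65  59  62  64  72  76  87  73  72  67  67  76  64  63  69  70
   72  74  70  69  66  67  61  67  71]
 [215 198  34  59  88  90  61  63  62  63  66  61  62  70  63  63  58  64
   68  76  65  62  64  67  65  67  83]
 [209 208 208 206 208 209 206 208 208 208 209 215 220 197 162  47  50  70
   79  69  64  71  64  66  64  67  76]
 [207 205 208 208 208 207 209 211 212 210 209 210 208 212 213 219 219 217
  220 217 221 225 207  50  47  54  58]
 [206 206 208 208 210  91 125 122 125 125 126 123 128 121 124 121 124 123
  123 125  58 208 208 208 209 207 209]
 [207 205 206 209 208  70 123 120 123 122 123 119 126 120 125 119 121 120
  123 123  63 208 210 205 208 208 207]
 [207 211 208 210 207 182 123 122 122 121 123 111 113 111  79 122 122 120
  124 124  77 207 207 206 209 207 207]
 [206 209 208 208 208 178 124 123 123 122 121 113 112 112  80  78 123 120
  123 124 160 208 209 209 208 207 206]
 [209 209 209 208 208 176 125 124 120 123 114 113 112 112  80  80 108 119
  121 125 149 209 209 208 210 209 209]
 [208 208 206 208 207 164 123 123 112 112 150 186 181 151 104  99  87 120
  121 124
[... 912 characters left out ...]
 208 209 208 210 208]
 [211 210 209 209 208 209 208 209 208 207 211 114 114 114  75 208 208 209
  207 209 208 212 207 209 205 210 210]
 [210 207 208 207 208 210 206 208 206 207 220  84 115 114 205 210 209 210
  209 210 209 209 207 208 209 205 207]
 [208 207 207 208 220 110 216 210 209 209 161  87 118 115 203 207  98  83
  208 209 208 208 207 208 208 210 210]
 [208 206 210 209 180 109 217 207 209 208 123 129 223 212 203 212  81  55
  209 206 205 207 208 209 209 209 207]
 [208 210 209 215 108  99 217 213 173  77  97 128 149 123  82  87  84 222
  209 205 209 208 208 207 207 209 210]
 [209 210 210 120 149 176 219 130 133 131 130 118 220 125 124 110 154  84
  226 208 208 208 210 209 210 208 208]]
```

>>> nudge_tcp:
  deltas: [38,4.4,1.3,0,0,0,0,38,0,2,25,0,0,0,38,0,2,25,0,0,0,38,0,2,25,0,0,0,38,0,1.6,20,0,0,0,38,0,1.2,15,0,0,0,38,0,0.8,11,0,0,0,38,0,0,0,0,0,0,38,0,0,0,0,0,0,38,0,0,0,0,0,0]

```text
time_s: 37.65
eef_pos: [463.8, -162.5, 82.6]
tool_rot: [-3.055, -0.209, 0.006]
ft_force: [0.5, 0.7, -0.3]
gripper_width: 37.9
grip_force: 6.8
```

Run:
```python
from tip import *
for _ in range(1): print(go((463,-164.2,30)))
```

```text
[0.4 0.4 3.5]
```

>>> nudge_tcp:
  deltas: [38,0.3,0.3,2.5,0,0,0,38,0,0,0,0,0,0,42,0,0,0,0,0,0,46,0,0,0,0,0,0,54,0,0,0,0,0,0,62,0,0,0,0,0,0,62,0,0,0,0,0,0,62,0,0,0,0,0,0,62,0,0,0,0,0,0,62,0,-0.8,-10,0,0,0,62,0,-1.6,-20,0,0,0,62,0,-2.4,-30,0,0,0,62,0,-2.4,-30,0,0,0,62,0,-2.4,-30,0,0,0,62,0,0,0,-0.04,0,0,62,0,0,0,-0.04,0,0,62,0,0,0,0,0,0,62,0,0,0,0,0,0]

```text
time_s: 39.15
eef_pos: [462.9, -161.9, 200.2]
tool_rot: [-3.134, -0.215, -0.001]
ft_force: [0.2, 0.3, 0.1]
gripper_width: 61.8
grip_force: 0.0
```

Run:
```python
from tip import *
c,f=snap('wrist','w30')
for b in blobs(masks(f)['blue'],40): print(b[:3])
X=np.array([.99,.139,0]);Y=np.array([-.139,.99,0]); Z=np.array([463,-164.2,0])
for n,d in(('pin+x end',(34,0,130)),('roll+y',(0,18,96)),('roll-y',(0,-18,96)),('block top',(0,0,144))): print(n,proj(c,Z+X*d[0]+Y*d[1]+[0,0,d[2]]).round(1))
print(st()[0])
```

```text
(np.int32(74), array([ 3,  0, 22, 13], dtype=int32), array([12.66216216,  5.31081081]))
(np.int32(270), array([340,   0,  28,  65], dtype=int32), array([348.49259259,  32.6       ]))
(np.int32(156), array([ 0, 12, 25, 15], dtype=int32), array([10.17307692, 18.58974359]))
(np.int32(1035), array([239, 176,  47,  38], dtype=int32), array([262.26956522, 194.91014493]))
pin+x end [262.6 157.9]
roll+y [241.5 188.7]
roll-y [283.  188.6]
block top [262.8 208.6]
[ 462.79386536 -162.11037847  199.69518278]
```

>>> nudge_tcp:
  deltas: [40,0,0,-20,0,0,0.069,40,0,0,0,0,0,0.068,40,20,-26,0,0,0,0,40,20,-26,0,0,0,0,40,20,-26,0,0,0,0,40,22,-27,0,0,0,0,40,0,0,0,0,0,0,40,0,0,0,0,0,0,40,0,0,0,0,0,0]

```text
time_s: 39.95
eef_pos: [544.5, -57.9, 218.7]
tool_rot: [-3.141, 0.001, 0.004]
ft_force: [-0.6, 0.0, 0.2]
gripper_width: 39.9
grip_force: 0.0
```

Run:
```python
from tip import *
c,f=snap('wrist','w31'); x=(630.5,-57)
for _ in range(4): x,n,e=rim(c,f,x)
print('black',x,n,e); y=(644.3,-271.3)
for _ in range(4): y,n,e=rim(c,f,y)
print('red',y,n,e); print(rings(c,f)); castings(c,f,z=32,guess=x)
for b in blobs(masks(f)['blue'],40): print(b[:3])
X=np.array([.99,.139,0]);Z=np.array([463,-164.2,130]); print('pin',proj(c,Z+34*X),proj(c,Z+[0,0,9]))
m=masks(f)['black']; P=pts(c,m,55); P=P[(abs(P[:,1]+56)<16)&(P[:,0]>540)&(P[:,0]<588)]; print('handle',len(P),P.mean(0),P.min(0),P.max(0))
t,M=st(); print(t,M.round(3)[:2,0],tool((x[0]-66,x[1]+1,33)))
```

```text
black [629.75800303 -55.55776379] 72 0.41691427221556054
red [ 644.31735666 -270.84077121] 72 0.4631819084169031
{'blue': (array([ 644. , -269.9]), 304), 'red': (array([ 636.8, -163.6]), 1715)}
568 [245  72  28  40] [258.5  91.5] [628.7 -56.9  32. ]
103 [265  86  34  44] [281.5 107.5] [611.2 -82.   32. ]
(np.int32(208), array([398,  56,  36,  51], dtype=int32), array([409.86538462,  71.32692308]))
(np.int32(72), array([49, 82, 16, 12], dtype=int32), array([55.38888889, 86.02777778]))
(np.int32(74), array([398,  86,  29,  40], dtype=int32), array([406.94594595, 108.37837838]))
(np.int32(65), array([41, 96, 28, 12], dtype=int32), array([53.18461538, 99.95384615]))
(np.int32(172), array([341, 251,  15,  21], dtype=int32), array([346.87209302, 260.5755814 ]))
(np.int32(128), array([361, 251,  17,  29], dtype=int32), array([369.0859375, 268.6015625]))
(np.int32(95), array([  0, 262,   9,  31], dtype=int32), array([  4.06315789, 276.72631579]))
pin [370.2053656  242.87931072] [372.11396564 278.19908775]<stdin>:9: RuntimeWarning: Mean of empty slice.
  ret = um.true_divide(
Traceback (most recent call last):
ValueError: zero-size array to reduction operation minimum which has no identity
```

>>> nudge_tcp:
  deltas: [40,10,-1,30,0,0,0,40,9.5,-1,35,0,0,0,40,0,0,35,0,0,0,40,0,0,35,0,0,0,40,0,0,25,0,0,0,40,0,0,15,0,0,0,40,0,0,10,0,0,0,40,0,0,0,0,0,0,40,0,0,0,0,0,0,5,0,0,0,0,0,0,5,0,0,0,0,0,0,5,0,0,0,0,0,0,5,0,0,0,0,0,0,5,0,0,0,0,0,0,5,0,0,0,0,0,0]
  clamp_n: 40

```text
time_s: 41.25
eef_pos: [566.0, -56.0, 36.5]
tool_rot: [3.141, -0.001, 0.005]
ft_force: [-1.9, -0.7, 6.5]
gripper_width: 13.1
grip_force: 41.0
```

Run:
```python
from tip import *
c,f=snap('wrist','w32'); x=(630,-56)
for _ in range(4): x,n,e=rim(c,f,x)
print('black',x,n,e,rings(c,f)); print(tool([*st()[0][:2]+np.array([636.8,-163.7])-x,st()[0][2]]))
```

```text
black [629.99900384 -56.25578221] 72 1.1630208896290704 {'blue': (array([ 643.4, -269.6]), 463), 'red': (array([ 636.8, -163.3]), 5576)}
[  6.89087873 107.43843026   0.11392352]
```

>>> nudge_tcp:
  deltas: [5,0.3,3,0,0,0,0,5,0.4,6,0,0,0,0,5,0.6,10,0,0,0,0,5,0.6,10,0,0,0,0,5,0.6,10,0,0,0,0,5,0.6,10,0,0,0,0,5,0.6,10,0,0,0,0,5,0.6,10,0,0,0,0,5,0.6,10,0,0,0,0,5,0.6,10,0,0,0,0,5,0.6,9,0,0,0,0,5,0.4,6,0,0,0,0,5,0.3,3,0,0,0,0,5,0,0,0,0,0,0,5,0,0,0,0,0,0]
  clamp_n: 40

```text
time_s: 42.55
eef_pos: [573.0, -162.2, 36.4]
tool_rot: [-3.141, 0.002, -0.005]
ft_force: [-0.2, 2.9, 5.9]
gripper_width: 12.9
grip_force: 40.9
```

Run:
```python
from tip import *
c,f=snap('wrist','w33'); x=(636.8,-163.7)
for _ in range(4): x,n,e=rim(c,f,x)
y=(644,-271)
for _ in range(4): y,n2,e2=rim(c,f,y)
print('black',x,n,e,'red',y,n2,e2,rings(c,f)); castings(c,f,z=32,guess=x)
```

```text
black [ 637.0115234  -162.09622029] 72 0.8293325678465884 red [ 644.27113059 -270.97649609] 59 0.7992138936926168 {'blue': (array([ 644.1, -270. ]), 2087), 'yellow': (array([630., -55.]), 2275)}
210 [254  89  16  16] [261.5  96.5] [ 650.6 -163.3   32. ]
36 [146 146   7  10] [149.  150.5] [ 624.8 -104.5   32. ]
243 [ 99 155  53  42] [125.  175.5] [611.5 -88.7  32. ]
58 [128 177  19  24] [137.  188.5] [604.  -95.2  32. ]
```

>>> nudge_tcp:
  deltas: [5,0,1.3,0,0,0,0,5,0,0,0,0,0,0,40,0,0,0,0,0,0,40,0,0,0,0,0,0,40,0,0,0,0,0,0,40,0,0,0,0,0,0,40,0,0,-20,0,0,0,40,0,0,-30,0,0,0,40,0,0,-35,0,0,0,40,0,0,-35,0,0,0,40,0,0,-35,0,0,0,40,-5,-25,-10,0,0,0,40,-5,-30,0,0,0,0,40,-5,-30,0,0,0,0,40,0,0,0,0,0,0,40,0,0,0,0,0,0]
  clamp_n: 40

```text
time_s: 43.93
eef_pos: [555.9, -77.8, 199.4]
tool_rot: [3.141, 0.002, -0.0]
ft_force: [-0.4, -0.6, 0.0]
gripper_width: 40.0
grip_force: 0.0
```

Run:
```python
from tip import *
c,f=snap('wrist','w34'); np.save('w34.npy',np.r_[c['R'].ravel(),c['t']]); x=(636.8,-163.7)
for _ in range(4): x,n,e=rim(c,f,x)
y=(644,-271)
for _ in range(4): y,n2,e2=rim(c,f,y)
print('black',x,n,e,'red',y,n2,e2,rings(c,f)); castings(c,f,z=32,guess=x)
H,S,V=hsv(f); m=cv2.morphologyEx(((H>5)&(H<26)&(S>60)).astype(np.uint8),cv2.MORPH_CLOSE,np.ones((3,3)))
for b in blobs(m,60): print(b[0],b[1],onz(c,b[2],32).round())
print('reds'); 
for b in blobs(masks(f)['red'],60): print(b[:3])
print('blues')
for b in blobs(masks(f)['blue'],60): print(b[:3])
X=np.array([.99,.139,0]);Z=np.array([463,-164.2,130]); print('pin',proj(c,Z+34*X),proj(c,Z+[0,0,9]),st()[0])
c1,_=load('w1');c2,_=load('w2'); p=tri(c1,(36.5,127.5),c2,(82.2,132.4)); print('knob',p,proj(c,p[0]))
```

```text
black [ 636.99256748 -162.22777959] 72 0.7721541704730477 red [ 644.25956322 -270.77987462] 72 0.7743346746054165 {'blue': (array([ 643.9, -269.8]), 342), 'red': (array([ 636.8, -161.2]), 524)}
633 [326  78  29  41] [340.  98.] [ 635.7 -162.1   32. ]
633 [326  78  29  41] [ 635. -162.   32.]
110 [350 341  21   9] [ 282. -233.   32.]
reds
(np.int32(524), array([297,  57,  41,  81], dtype=int32), array([310.65267176,  97.99427481]))
(np.int32(522), array([424, 135,  17,  43], dtype=int32), array([432.01532567, 156.22413793]))
(np.int32(557), array([114, 161,  26,  28], dtype=int32), array([126.89766607, 174.35906643]))
blues
(np.int32(264), array([390,  62,  40,  60], dtype=int32), array([402.54545455,  79.6780303 ]))
(np.int32(97), array([29, 93, 23, 13], dtype=int32), array([38.49484536, 97.13402062]))
(np.int32(83), array([ 21, 107,  29,  13], dtype=int32), array([ 35.08433735, 111.61445783]))
(np.int32(63), array([391, 106,  27,  30], dtype=int32), array([401.17460317, 123.06349206]))
pin [353.9936158  265.99674444] [355.88544608 302.15072495] [556.17590822 -78.71461613 199.31180125]
knob (array([569.79017644,  43.40653167,  96.81821067]), np.float64(0.21538092459392205)) [126.29443285 174.33515208]
```

>>> nudge_tcp:
  deltas: [0,-7,-30,0,0,0,0,0,-7,-30,0,0,0,0,0,-7,-30,0,0,0,0,0,0,-31,0,0,0,0,0,0,0,20,0,0,0,0,0,0,30,0,0,0,0,0,0,30,0,0,0,0,0,0,22,0,0,0,0,0,0,9,0,0,0,0,0,0,0,0,0,0,0,0,0,0,0,0,0]
  clamp_n: 20

```text
time_s: 44.9
eef_pos: [535.8, 41.4, 88.5]
tool_rot: [3.141, -0.003, -0.001]
ft_force: [-0.4, -1.2, 0.6]
gripper_width: 0.3
grip_force: 0.0
```

Run:
```python
from tip import *
c,f=snap('wrist','w35'); print(tool((538,42.5,88)))
for b in blobs(masks(f)['red'],60): print(b[:3])
print('pred',proj(c,(569.8,43.4,96.8)),proj(c,(617.7,40.3,96.8)))
```

```text
[ 1.16204503 -0.90638534  1.67788825]
(np.int32(1062), array([455,  39,  47, 102], dtype=int32), array([469.31920904,  89.85781544]))
(np.int32(2304), array([232, 164,  54,  54], dtype=int32), array([258.59809028, 190.60633681]))
pred [254.98783034 190.29472182] [261.42900809  86.72201077]
```

>>> nudge_tcp:
  deltas: [0,6,0,0,0,0,0,0,6,0,0,0,0,0,0,6,0,0,0,0,0,0,6,0,0,0,0,0,0,6,0,0,0,0,0,0,6,0,0,0,0,0,0,6,0,0,0,0,0,0,6,0,0,0,0,0,0,5,0,0,0,0,0,0,4,0,0,0,0,0,0,0,0,0,0,0,0]
  clamp_n: 20

```text
time_s: 45.87
eef_pos: [593.3, 42.0, 88.2]
tool_rot: [3.141, -0.002, 0.0]
ft_force: [-0.1, -0.5, -0.1]
gripper_width: 0.2
grip_force: 0.0
```

Run:
```python
from tip import *
c,f=snap('wrist','w36'); print(st()[0])
for b in blobs(masks(f)['red'],60): print(b[:3],onz(c,b[2],97))
print('pred end',proj(c,(617.7,40.3,96.8)))
```

```text
[593.17425844  41.96234822  88.32889218]
(np.int32(1018), array([450, 103,  55,  99], dtype=int32), array([465.61198428, 146.95874263])) [651.64597226 -69.01144197  97.        ]
(np.int32(2200), array([228, 186,  53,  53], dtype=int32), array([253.95636364, 212.19045455])) [616.34524022  44.60520176  97.        ]
pred end [262.89392311 209.41085464]
```

>>> nudge_tcp:
  deltas: [0,1,0,0,0,0,0,0,1,0,0,0,0,0,0,1,0,0,0,0,0,0,0,0,0,0,0,0]
  clamp_n: 20

```text
time_s: 46.25
eef_pos: [594.5, 42.0, 88.2]
tool_rot: [3.141, -0.002, -0.004]
ft_force: [-2.9, -0.0, 0.9]
gripper_width: -0.1
grip_force: 1.8
```

Run:
```python
from tip import *
c,f=snap('wrist','w37'); print(st()[0])
for b in blobs(masks(f)['red'],60): print(b[:3],onz(c,b[2],97))
```

```text
[594.45218609  42.01396408  88.18922243]
(np.int32(1017), array([450, 104,  56,  99], dtype=int32), array([465.53687316, 147.64798427])) [652.46310729 -68.95455305  97.        ]
(np.int32(2184), array([228, 187,  53,  52], dtype=int32), array([253.78113553, 212.5279304 ])) [617.3619486   44.67741309  97.        ]
```

>>> nudge_tcp:
  deltas: [0,1.5,0,0,0,0,0,0,1.5,0,0,0,0,0,0,0,0,0,0,0,0]
  clamp_n: 20

```text
time_s: 46.55
eef_pos: [594.8, 42.0, 88.1]
tool_rot: [3.141, -0.002, -0.013]
ft_force: [-12.7, 0.0, 6.8]
gripper_width: 0.2
grip_force: 6.1
```

>>> nudge_tcp:
  deltas: [0,-10,0,0,0,0,0,0,-20,0,0,0,0,0,0,-20,0,-10,0,0,0,0,0,0,-35,0,0,0,0,0,0,-35,0,0,0,0,0,30,-30,0,0,0,0,0,30,0,0,0,0,0,0,30,0,0,0,0,0,0,0,0,0,0,0,0,0,0,0,0,0,0]

```text
time_s: 47.38
eef_pos: [549.2, -48.7, 198.9]
tool_rot: [3.141, -0.006, 0.005]
ft_force: [0.1, 0.5, -1.1]
gripper_width: -0.1
grip_force: 0.0
```

Run:
```python
from tip import *
c,f=snap('wrist','w38'); np.save('w38.npy',np.r_[c['R'].ravel(),c['t']]); t,M=st(); print(t)
x=(637,-162.5)
for _ in range(4): x,n,e=rim(c,f,x)
y=(644,-271)
for _ in range(4): y,n2,e2=rim(c,f,y)
print('black',x,n,e,'red',y,n2,e2)
H,S,V=hsv(f); m=cv2.morphologyEx(((H>5)&(H<26)&(S>60)).astype(np.uint8),cv2.MORPH_CLOSE,np.ones((3,3)))
for b in blobs(m,60): print('brass',b[0],b[1],onz(c,b[2],32).round())
for b in blobs(masks(f)['red'],60): print('red',b[:3],onz(c,b[2],97))
for b in blobs(masks(f)['blue'],60): print('blue',b[:3])
X=np.array([.99,.139,0]);Y=np.array([-.139,.99,0]);Z=np.array([463,-164.2,130]); print('pin',proj(c,Z+34*X),'block',proj(c,Z+[0,0,9]),'rolls',[proj(c,Z+s*18*Y-[0,0,34]).round(1) for s in(1,-1)])
c3=cam('top'); g=snap('top','t3')[1]
for b in blobs(masks(g)['blue'],10): print('top blue',b[:3])
print('pred top block',proj(c3,Z+[0,0,9]),[proj(c3,Z+s*18*Y-[0,0,34]).round(1) for s in(1,-1)])
```

```text
[548.89173571 -47.66937729 198.42106609]
black [ 636.93058818 -162.24597754] 72 0.777989541909033 red [ 644.18177308 -270.61348827] 72 0.520184345727511
brass 621 [351  74  29  41] [ 635. -162.   32.]
red (np.int32(538), array([323,  53,  41,  80], dtype=int32), array([336.83271375,  93.2267658 ])) [ 632.1157395  -112.84300287   97.        ]
red (np.int32(160), array([ 0, 92, 11, 23], dtype=int32), array([  5.6    , 102.45625])) [648.0750738 222.6046441  97.       ]
red (np.int32(653), array([135,  99,  28,  29], dtype=int32), array([148.75803982, 113.11332312])) [617.72893612  45.18793083  97.        ]
red (np.int32(493), array([445, 130,  16,  43], dtype=int32), array([452.48681542, 151.21703854])) [ 587.1900609  -235.33070522   97.        ]
blue (np.int32(171), array([415,  59,  33,  54], dtype=int32), ar
[... 339 characters left out ...]
2(195), array([355, 263,  14,  23], dtype=int32), array([360.83589744, 274.30769231]))
blue (np.int32(75), array([  0, 271,   7,  31], dtype=int32), array([  2.8       , 288.17333333]))
blue (np.int32(199), array([377, 281,  17,  17], dtype=int32), array([385.25125628, 289.34673367]))
pin [386.35733015 257.55213321] block [387.52533441 293.71899162] rolls [array([356.3, 272.4]), array([388.7, 265.9])]
top blue (np.int32(13), array([274, 190,   8,   9], dtype=int32), array([277.23076923, 194.46153846]))
top blue (np.int32(88), array([246, 235,  14,   9], dtype=int32), array([252.28409091, 238.76136364]))
pred top block [251.76888262 238.72493962] [array([246.1, 240.2]), array([257.8, 238.8])]
```

The checks agree. The switch hit its stop (force rose to 12.7 N, knob at x=617.7), both pans are within about 2 mm of their rings, the castings are in the black pan and the tongs hang seated. Handing in.

>>> nudge_tcp:
  deltas: [0,0,0,0,0,0,0,0,0,0,0,0,0,0,0,0,0,0,0,0,0]
  lines: "1,2"

```text
time_s: 47.73
eef_pos: [548.4, -46.4, 197.7]
```

```bash
python3 -c "
from plant import arm, imaging, get_state; print(arm.job_done())"
```

```text
the job is handed in; nothing more can be done
None
```

I handed the job in at about 48 s and no verdict came back; by my last camera checks both pans were within about 2 mm of their rings, all five castings were in the black-handled pan on the red ring, the tongs hung on their stand, and the switch was fully over to the back.

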